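Drive a well plate out of its covered dock with the ejector key

ROBOT

A 6-joint arm with a two-finger parallel gripper is mounted at the origin on a cart in front of the work surface, level with it; the furniture and walls round the work are solid. World frame = base frame: x ahead of the robot, y to its left, z up, the work surface at z = 0. Lengths are in m, angles in rad, forces in N, time in s.
With the tool pointing down it reaches from about 0.35 to 0.85 m from the base axis. Payload 8.1 kg.
Tool frame: the origin (TCP) lies on the centre line of the jaws, within the pads' length; the fingertips stand 14 mm ahead of it and the grasp point (between the pads) lies 5 mm behind it; z points along the fingers, y is the direction in which the jaws open and shut (so a half turn about z gives the same grasp; the last joint's range is limited). The gripper opens to 93 mm and grips with 3 to 60 N. Pads are 15 mm wide; open, the fingers measure 128 mm over their backs; the gripper's body (75 mm by 188 mm) begins 65 mm behind the grasp point.
Start: joints at [-1.315, 0.13, 1.488, -0, 1.523, -0.085], TCP at [0.201, -0.565, 0.233] pointing down, gripper open.
Joint ranges: [-2.96, 2.96], [-0.89, 2.26], [0.02, 2.5], [-1.34, 4.48], [0, 2.73], [-2.66, 2.66]. Speed limits (rad/s): [2.39, 2.39, 2.79, 3.14, 3.14, 3.14].

INTERFACE

Orientations are given as a rotation vector (axis times angle).
In Python, from plant import robot gives the robot as it stands.
- The arm moves only by the tool jog_arm, never from a script. Its argument "steps" is a list of rows, each a list of 7 numbers: the closure, from 0 (fully open) to 1 (shut), then the shift along the tool's x, y, z in m, then the turn, a rotation vector about the tool's x, y, z in rad. In form: [[jaw, tx, ty, tz, rx, ry, rz], ...]. A call has 1 to 5 rows; each row is the pose to reach, as a shift and turn from the pose measured when the call began, along the tool's axes at that moment; what a row does not reach only later rows make up. A row lasts 1/8 s, in which the tool goes at most 62.5 mm and 10.7 degrees, less where a joint would pass 70% of its speed; a pose out of reach is approached as far as the arm can. A call with a gripper value outside its range is refused whole. The fingers move at their own pace and stop on an object; "force" is the grip in N (left out, the last holds). Time passes only in rows, so rows that repeat a pose let the fingers close. It gives the time, the measured TCP pose, the force and the opening at its end, in the units of the state.
- robot.read_state(): the state, without advancing time (a new reading comes with each control period).
- robot.read_camera(name): name is "scene" or "side" or "wrist"; returns a dict with "image" (384x512x3 uint8, red, green, blue), "mtx" (3x3 intrinsics, pixels), "extrinsics" (4x4, takes a point from camera to world coordinates); the wrist camera has in their place "tool_from_camera" (4x4, takes a point from camera to tool coordinates, whose origin is the TCP and whose axes are the flange's). Camera axes: x right, y down, z forward; pixel columns grow to the right and rows downward; lengths in m; the calibration is good to about 2 mm. A picture is of the moment at which its call begins: read the wrist's pose just before it. There is no depth.
- robot.close_job(): hands the job in, once; it reports no verdict.
The state is a dict: "t": time; "q": joint angles; "dq": joint speeds; "joint_torque": joint torques, N m; "tool_pos": TCP position; "orientation": TCP orientation; "force": force on the tool from outside, world axes, zero at the start; "wrist_torque": the same for the moment, N m; "opening": finger opening in m.
Only numpy, scipy, OpenCV 4.12 (cv2) and the standard library are available. Lean on these libraries where they do the work, as an engineer would, in place of code of your own. Each camera call takes 0.05 s, during which the arm holds its last target.

TASK

The well plate is stuck inside the covered dock where fingers cannot reach it. Take the ejector key out of its stand, feel down through the slot in the cover for the drive hole of the hidden ejector slide, and with the key drag the slide until the plate has come out of the mouth and rests against the front lip. Then put the key back in its stand and leave the bottles standing where they are.

Things in the scene. Friction and masses are not known exactly. Their poses are not given: they have to be found in the camera images.
- dock: Grey fixed plate dock, 282 x 106 mm, 58 mm high. Origin on the desk under the centre line, 102 mm ahead of the outside of its closed rear wall; z up, x along the dock, the way the plate comes out. Cover (z = 40 to 58 mm) from x = -102 to the mouth at +144 mm. The floor (top z = 8 mm) goes on beyond the mouth to a front lip across it: inner face x = 170, top z = 22 mm.
- dock_slot (a point): Rear end of the straight slot through the cover, on its centre line at the cover's top (dock x = -8, z = 58 mm); axes as the dock's. The slot runs 92 mm along x, 12 mm wide. 20 mm below the cover's top lies the flat black top of the ejector slide; it closes the slot from below along its whole length wherever the slide stands.
- dock_slot_end (a point): Front end of the slot, at the cover's top (dock x = 84, z = 58 mm). The slide below has one blind square drive hole, 12 x 12 mm, 11 mm deep, small chamfer, on the slot's centre line. The hole can be from dock x = 0 to 78 mm (end stops); at the start somewhere in 0 to 30 mm, unknown. The slide moves along x only, about 6 N of friction, no spring, stays where left.
- dock_lip (a point): Middle of the front lip's inner face (dock x = 170, z = 15 mm), where the plate's leading end must come to rest. The slide's pusher face is 30 mm behind the centre of the drive hole and meets the plate's rear end after some idle travel; with the plate against the lip the hole is at dock x = 72 mm.
- plate_mid (a point): Centre of the frosted well plate (86 x 128 x 14 mm, 45 g, half-way up), which lies flat on the dock's floor between side walls (2 mm of play each side), its long side (the plate's own y axis) along the dock. At the start it is wholly under the cover, its centre at about dock x = 70 mm; against the lip its centre is at dock x = 106 mm.
- key_grip (a point): Middle of the ejector key's square black handle (16 x 16 mm, 50 mm tall, flats square to the x and y axes). Key upright, z up, 90 g. Below the handle a round steel collar, 30 mm across, 4 mm thick (top 25, underside 29 mm below this point), then a round rod 8 mm in diameter, 52 mm long, its tip 81 mm below this point. In the stand the collar rests on the stand's top.
- stand_mouth (a point): Centre of the mouth of the bore in the grey key stand: fixed block 44 x 44 mm, 56 mm high, with a foot 64 mm square; round upright bore 13 mm in diameter, 54 mm deep; this point is at the top face, z = 56 mm.
- stain_bottle: Reagent bottle with black cap, 46 mm across, 85 mm high, origin at its underside; bystander.
- buffer_bottle: Reagent bottle with blue cap, 56 mm across, 103 mm high, origin at its underside; bystander.
- water_bottle: Bottle with white cap, 60 mm across, 129 mm high, origin at its underside; bystander.

How it is judged:
By the outcome, as a careful person would: the job done as asked, in the order asked, and still so for the second after the job is handed in, with the robot touching nothing.
It also fails if it takes over 64 s, if anything falls off the work surface, if the arm or the gripper's body presses on something with over 40 N, if the wrist force passes 120 N, or if a joint passes its speed limit or range.

## Working session

There is one attempt and no reset: what is moved stays moved. The work goes in short steps, Python scripts to look and compute and a tool call to move; the robot and the scene stay as the last step left them, time stands still between calls to the robot, and variables do not carry over. Pictures are saved under pics/ and viewed, and the job is handed in when it is done.

Besides the shell and the picture viewer there is one more tool, called after ">>>" in YAML: its name, and indented under it one key for each argument. jog_arm: Moves the arm, as the interface text tells. Its arguments: {"type":"object","properties":{"steps":{"type":"array"},"force":{"type":"number"}},"required":["steps"]}

```bash
mkdir -p pics; ls; cat > h.py <<'E'
import numpy as np,cv2
from plant import robot
from scipy.spatial.transform import Rotation as R
def snap(n,f):
    s=robot.read_state();c=robot.read_camera(n);cv2.imwrite('pics/'+f,c['image'][:,:,::-1])
    E=np.array(c['extrinsics']) if 'extrinsics' in c else None
    if E is None:
        T=np.eye(4);T[:3,:3]=R.from_rotvec(s['orientation']).as_matrix();T[:3,3]=s['tool_pos'];E=T@np.array(c['tool_from_camera'])
    np.savez('pics/'+f+'.npz',K=np.array(c['mtx']),E=E,img=c['image'])
    return s
def onplane(f,uv,z):
    d=np.load('pics/'+f+'.npz');K,E=d['K'],d['E']
    uv=np.atleast_2d(np.array(uv,float));r=(np.linalg.inv(K)@np.c_[uv,np.ones(len(uv))].T).T@E[:3,:3].T
    o=E[:3,3];return o+r*((z-o[2])/r[:,2])[:,None]
def proj(f,P):
    d=np.load('pics/'+f+'.npz');K,E=d['K'],d['E'];P=np.atleast_2d(P)
    c=(P-E[:3,3])@E[:3,:3];p=c@K.T;return p[:,:2]/p[:,2:]
E
python3 - <<'E'
from h import *
for n in ['scene','side','wrist']: s=snap(n,n+'0.png');d=np.load('pics/'+n+'0.png.npz');print(n,d['E'].round(3).tolist(),d['K'].round(0).tolist())
print(s)
E
```

```text
pics
scene [[-0.902, -0.314, 0.297, 0.201], [-0.432, 0.669, -0.604, 0.653], [-0.009, -0.673, -0.74, 0.913], [0.0, 0.0, 0.0, 1.0]] [[368.0, 0.0, 258.0], [0.0, 368.0, 193.0], [0.0, 0.0, 1.0]]
side [[0.99, -0.093, 0.103, 0.42], [-0.139, -0.658, 0.74, -0.934], [-0.001, -0.747, -0.665, 0.892], [0.0, 0.0, 0.0, 1.0]] [[409.0, 0.0, 263.0], [0.0, 409.0, 198.0], [0.0, 0.0, 1.0]]
wrist [[0.333, -0.908, -0.254, 0.271], [-0.943, -0.321, -0.088, -0.541], [-0.002, 0.269, -0.963, 0.383], [0.0, 0.0, 0.0, 1.0]] [[304.0, 0.0, 255.0], [0.0, 304.0, 189.0], [0.0, 0.0, 1.0]]
{'t': 0.1, 'q': array([-1.31539479e+00,  1.31088704e-01,  1.48914970e+00, -2.06015692e-05,
        1.52300666e+00, -8.53842230e-02]), 'dq': array([-0.00203253, -0.00051999, -0.00194591,  0.0005446 ,  0.00042005,
       -0.00033386]), 'joint_torque': array([ 2.36367858e-03, -5.61343682e+01, -4.93093157e+01,  7.71406805e-02,
        2.92475510e-02, -4.43857482e-05]), 'tool_pos': array([ 0.20043654, -0.56501611,  0.23170186]), 'orientation': array([-3.09447565e+00, -5.32441116e-01,  2.52456844e-04]), 'force': array([0.42882672, 0.03664203, 0.22838371]), 'wrist_torque': array([ 0.01215659,  0.00019955, -0.05333531]), 'opening': 0.09277249530027598}
```

View pics/scene0.png

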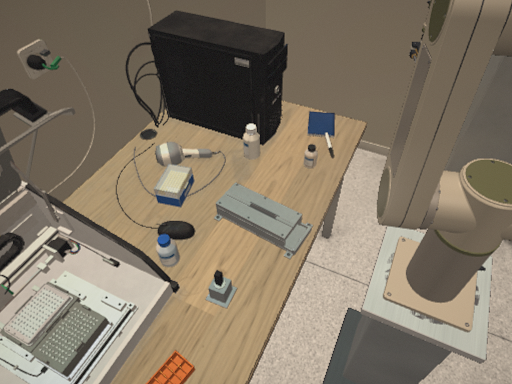

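View pics/side0.png

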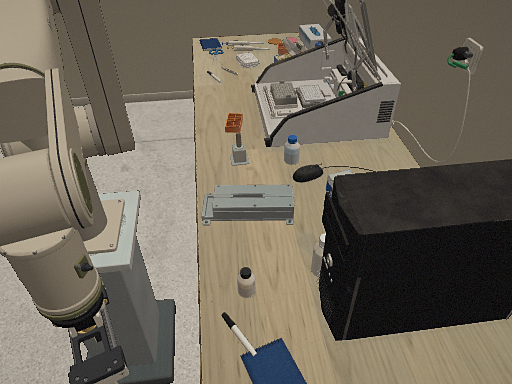

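View pics/wrist0.png

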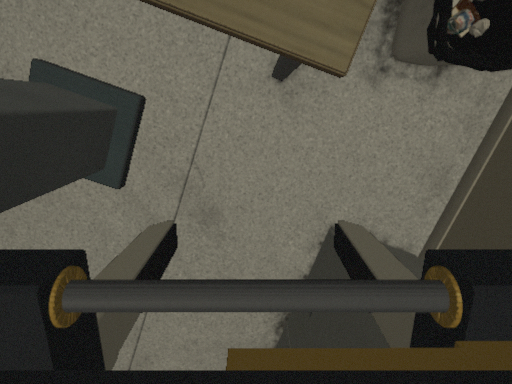

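The scene view shows the dock around (262,218), its lip end near (298,240), and the key and stand at (220,290). The side view shows the dock at (250,203), lip at left (208,207), and the stand at (239,152). I'll enlarge both for corner points.

```bash
python3 - <<'E'
import cv2
a=cv2.imread('pics/scene0.png');b=cv2.imread('pics/side0.png')
cv2.imwrite('pics/z1.png',cv2.resize(a[175:310,190:325],None,fx=4.4,fy=4.4,interpolation=cv2.INTER_CUBIC))
cv2.imwrite('pics/z2.png',cv2.resize(b[110:230,190:310],None,fx=5,fy=5,interpolation=cv2.INTER_CUBIC))
E
```

```text
(no output)
```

View pics/z1.png

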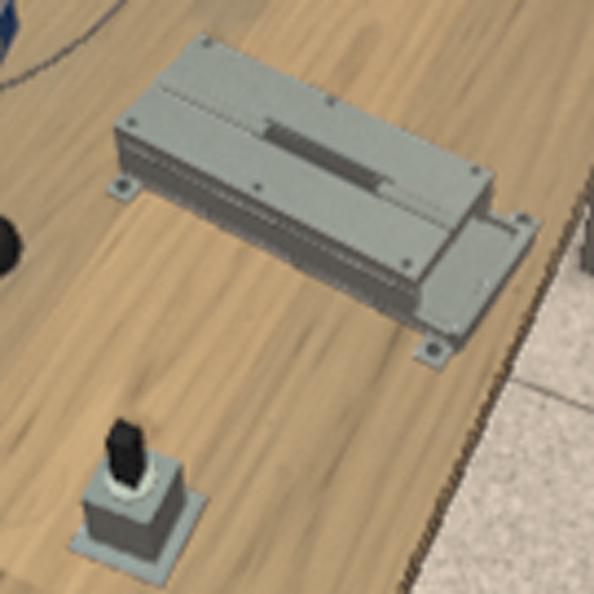

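View pics/z2.png

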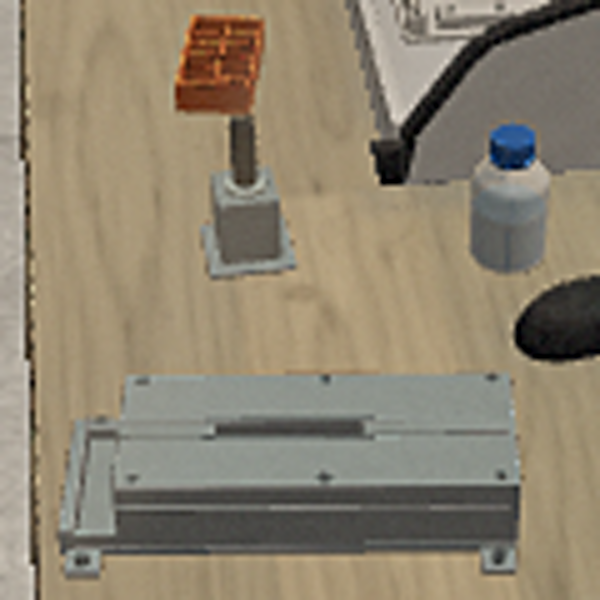

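```bash
python3 - <<'E'
from h import *
A=lambda p:np.array(p)/4.4-0.39+[190,175]; B=lambda p:np.array(p)/5-.4+[190,110]
print('cover sc',onplane('scene0.png',A([(200,36),(115,128),(493,178),(415,283)]),.058).round(3).tolist())
print('cover sd',onplane('side0.png',B([(125,375),(518,378),(116,488),(520,486)]),.058).round(3).tolist())
print('slot sc',onplane('scene0.png',A([(268,127),(382,186)]),.058).round(3).tolist())
print('slot sd',onplane('side0.png',B([(214,427),(370,428)]),.058).round(3).tolist())
print('stand sc',onplane('scene0.png',A([(88,495),(112,452),(185,463),(155,525)]),.056).round(3).tolist())
print('stand sd',onplane('side0.png',B([(212,176),(276,174),(216,208),(282,206)]),.056).round(3).tolist())
print('collar',onplane('scene0.png',A([(131,485)]),.06).round(3),onplane('side0.png',B([(246,187)]),.06).round(3))
print('hdl top',onplane('scene0.png',A([(124,428)]),.110+.0).round(3),onplane('side0.png',B([(241,120)]),.11).round(3))
E
```

```text
cover sc [[0.632, -0.054, 0.058], [0.643, 0.049, 0.058], [0.389, -0.021, 0.058], [0.403, 0.081, 0.058]]
cover sd [[0.404, 0.078, 0.058], [0.651, 0.04, 0.058], [0.393, -0.027, 0.058], [0.633, -0.059, 0.058]]
slot sc [[0.547, 0.003, 0.058], [0.454, 0.017, 0.058]]
slot sd [[0.456, 0.02, 0.058], [0.551, 0.006, 0.058]]
stand sc [[0.517, 0.299, 0.056], [0.519, 0.269, 0.056], [0.476, 0.256, 0.056], [0.473, 0.299, 0.056]]
stand sd [[0.477, 0.296, 0.056], [0.523, 0.292, 0.056], [0.477, 0.256, 0.056], [0.523, 0.252, 0.056]]
collar [[0.497 0.284 0.06 ]] [[0.5   0.273 0.06 ]]
hdl top [[0.5   0.277 0.11 ]] [[0.499 0.283 0.11 ]]
```

```bash
cat >> h.py <<'E'
def Tcur(s):
    T=np.eye(4);T[:3,:3]=R.from_rotvec(s['orientation']).as_matrix();T[:3,3]=s['tool_pos'];return T
def row(target,psi,s=None,jaw=None):
    "target world xyz, psi deg -> row"
    s=s or robot.read_state();T=Tcur(s);a=np.radians(psi)
    W=np.eye(4);W[:3,:3]=np.c_[[np.cos(a),np.sin(a),0],[np.sin(a),-np.cos(a),0],[0,0,-1]];W[:3,3]=target
    D=np.linalg.inv(T)@W;return np.r_[D[:3,3],R.from_matrix(D[:3,:3]).as_rotvec()].round(4)
def st():
    s=robot.read_state();x=R.from_rotvec(s['orientation']).as_matrix();print('t',round(s['t'],2),'p',s['tool_pos'].round(4),'psi',np.degrees(np.arctan2(x[1,0],x[0,0])).round(2),'zax',x[:,2].round(4),'F',s['force'].round(2),'M',s['wrist_torque'].round(2),'op',round(s['opening'],4),'q',s['q'].round(2));return s
E
python3 - <<'E'
from h import *
print('pc base',onplane('scene0.png',[(240,136),(166,100),(284,100)],0).round(3).tolist())
print('pc side',onplane('side0.png',[(328,345),(330,265)],0).round(3).tolist())
print('bottles sc',onplane('scene0.png',[(253,156),(310,165),(169,263)],0).round(3).tolist(),'stain/buff sd',onplane('side0.png',[(247,293),(292,161)],0).round(3).tolist())
print('machine',onplane('scene0.png',[(175,290)],0).round(3), onplane('side0.png',[(272,143)],0).round(3))
for p,a in [((.33,-.45,.24),40),((.42,-.25,.24),60),((.45,0,.24),80),((.48,.2,.24),90)]: print(row(p,a))
E
```

```text
pc base [[0.763, -0.335, 0.0], [1.171, -0.418, 0.0], [0.703, -0.635, 0.0]]
pc side [[0.636, -0.474, 0.0], [0.702, -0.244, -0.0]]
bottles sc [[0.665, -0.252, 0.0], [0.458, -0.295, 0.0], [0.682, 0.26, 0.0]] stain/buff sd [[0.464, -0.304, 0.0], [0.689, 0.244, 0.0]]
machine [[0.619 0.323 0.   ]] [[0.635 0.369 0.   ]]
[ 0.1605 -0.0652 -0.0081 -0.0014 -0.0004 -0.3573]
[ 3.122e-01 -2.236e-01 -7.800e-03 -1.300e-03 -6.000e-04 -7.064e-01]
[ 4.2410e-01 -4.4920e-01 -7.5000e-03 -1.2000e-03 -9.0000e-04 -1.0554e+00]
[ 5.192e-01 -6.276e-01 -7.200e-03 -1.200e-03 -1.000e-03 -1.230e+00]
```

>>> jog_arm:
  steps:
    - [0,0.06,-0.02,-0.02,0,0,-0.17]
    - [0,0.11,-0.045,-0.03,0,0,-0.34]
    - [0,0.16,-0.065,-0.03,0,0,-0.36]
    - [0,0.21,-0.115,-0.03,0,0,-0.5]
    - [0,0.25,-0.155,-0.03,0,0,-0.6]

```text
t: 0.78
tool_pos: [0.3839, -0.3357, 0.2617]
orientation: [-2.796, -1.428, -0.0]
force: [1.0, -0.2, 0.8]
opening: 0.0933
```

```bash
python3 - <<'E'
from h import *
st()
for p,a in [((.43,-.15,.26),65),((.45,0,.26),80),((.48,.15,.26),90),((.5,.2,.26),90)]: print(row(p,a))
E
```

```text
t 0.78 p [ 0.3839 -0.3357  0.2617] psi 54.11 zax [-6.0e-04  1.8e-03 -1.0e+00] F [ 0.99 -0.23  0.78] M [-0.05 -0.11  0.  ] op 0.0933 q [-0.82 -0.12  1.69  0.    1.58 -0.19]
[ 0.1775 -0.0715  0.002  -0.0015 -0.0013 -0.19  ]
[ 0.3107 -0.1432  0.0023 -0.0013 -0.0015 -0.4518]
[ 0.4498 -0.2068  0.0025 -0.0012 -0.0016 -0.6263]
[ 0.5021 -0.2199  0.0026 -0.0012 -0.0016 -0.6263]
```

>>> jog_arm:
  steps:
    - [0,0.06,-0.024,0,0,0,-0.12]
    - [0,0.12,-0.05,0,0,0,-0.24]
    - [0,0.18,-0.08,0,0,0,-0.36]
    - [0,0.24,-0.11,0,0,0,-0.42]
    - [0,0.3,-0.135,0,0,0,-0.45]

```text
t: 1.4
tool_pos: [0.4462, -0.0297, 0.2622]
orientation: [-2.406, -2.018, -0.002]
force: [1.1, -0.6, 1.1]
opening: 0.0928
```

```bash
python3 - <<'E'
from h import *
snap('wrist','w1.png')
st()
for p,a in [((.48,.15,.26),90),((.5,.22,.23),90)]: print(row(p,a))
E
```

```text
t 1.45 p [ 0.4471 -0.0225  0.2622] psi 80.34 zax [ 5.0e-04  6.2e-03 -1.0e+00] F [-0.96  5.16  0.13] M [ 0.11 -0.07 -0.04] op 0.0926 q [-0.17 -0.3   1.84  0.01  1.6  -0.  ]
[ 1.755e-01  3.500e-03  3.300e-03 -1.000e-04 -6.300e-03 -1.686e-01]
[ 2.477e-01  1.150e-02  3.380e-02 -1.000e-04 -6.300e-03 -1.686e-01]
```

View pics/w1.png

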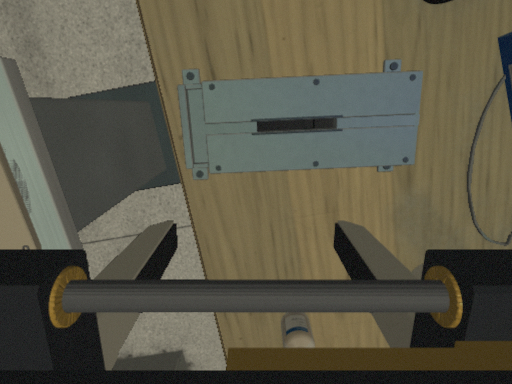

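The wrist view shows the dock with its slot from about (257,125) to (337,123) and the lip at left (190,125). There is a faint edge in the slot near column 315. The arm was still moving, so I'll take another.

```bash
python3 - <<'E'
from h import *
snap('wrist','w1a.png');snap('wrist','w2.png')
st()
i=np.load('pics/w2.png.npz')['img'][:,:,::-1]
c=cv2.resize(i[50:200,170:440],None,fx=2.9,fy=2.9,interpolation=cv2.INTER_CUBIC);cv2.imwrite('pics/w2z.png',c)
c=cv2.resize(i[105:145,245:350],None,fx=7.5,fy=7.5,interpolation=cv2.INTER_CUBIC);cv2.imwrite('pics/w2zz.png',np.clip(c.astype(float)*2.5,0,255).astype('uint8'))
E
```

```text
t 1.55 p [ 0.4465 -0.0286  0.2621] psi 80.25 zax [-7.0e-04  2.2e-03 -1.0e+00] F [-0.22 -1.1  -0.16] M [-0.05 -0.06 -0.05] op 0.0932 q [-0.18 -0.3   1.84  0.    1.6  -0.01]
```

View pics/w2z.png

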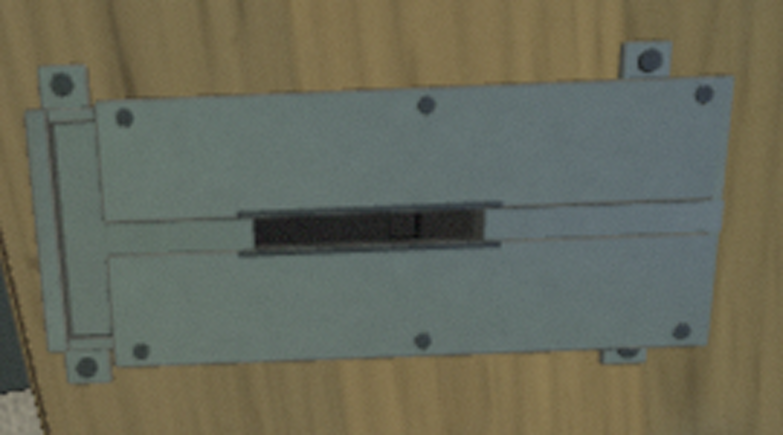

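View pics/w2zz.png

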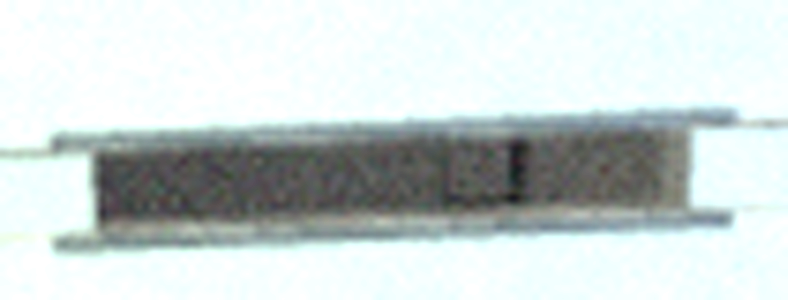

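The arm is now still. The brightened crop shows the drive hole in the slot at about columns 304–315, row 127.

```bash
python3 - <<'E'
from h import *
f='w2.png';Z=lambda p:np.array(p)/7.5-.43+[245,105]
Y=lambda p:np.array(p)/2.9-.33+[170,50]
s=onplane(f,Z([(690,167),(95,190)]),.058);print('slot',s.round(4).tolist(),np.linalg.norm(s[0]-s[1]))
c=onplane(f,Y([(96,100),(117,365),(733,76),(707,345)]),.058);print('cover',c.round(4).tolist())
print('len',np.linalg.norm(c[0]-c[2]),np.linalg.norm(c[1]-c[3]),np.linalg.norm(c[0]-c[1]))
h=onplane(f,Z([(445,172),(525,168)]),.038);print('hole',h.round(4).tolist())
ux=((c[0]+c[1])-(c[2]+c[3]));ux/=np.linalg.norm(ux)
front=(c[0]+c[1])/2;rear=(c[2]+c[3])/2
print('ux',ux,'yaw',np.degrees(np.arctan2(ux[1],ux[0])))
O=(front-144e-3*ux+rear+102e-3*ux)/2;print('origin',O,'slot dockx',(s-O)@ux,'hole dockx',(h-O)@ux)
n=np.array([-ux[1],ux[0],0]);print('slot lat',(s-O)@n,(h-O)@n)
E
```

```text
slot [[0.5471, 0.0072, 0.058], [0.4566, 0.0192, 0.058]] 0.09130368746532
cover [[0.4053, 0.0787, 0.058], [0.3917, -0.0245, 0.058], [0.6457, 0.0463, 0.058], [0.6326, -0.0571, 0.058]]
len 0.2425805132690049 0.24311497364798282 0.10404983033169879
hole [[0.5128, 0.0109, 0.038], [0.5257, 0.0094, 0.038]]
ux [-0.99100031  0.13385957  0.        ] yaw 172.30732053144837
origin [0.53962351 0.00804463 0.058     ] slot dockx [-0.00750338  0.08379993] hole dockx [0.02696505 0.01402056]
slot lat [-1.74018677e-04  9.04550830e-05] [0.0007502 0.0005684]
```

>>> jog_arm:
  steps:
    - [0,0.06,0,0,0,0,-0.08]
    - [0,0.12,0,0,0,0,-0.16]
    - [0,0.17,0.005,0,0,0,-0.165]
    - [0,0.21,0.01,0.01,0,0,-0.165]
    - [0,0.21,0.01,0.01,0,0,-0.165]

```text
t: 2.17
tool_pos: [0.4918, 0.1773, 0.2509]
orientation: [-2.223, -2.215, 0.002]
force: [-0.8, -1.0, -0.7]
opening: 0.0929
```

```bash
python3 - <<'E'
from h import *
snap('wrist','w3a.png');snap('wrist','w3.png')
st()
i=np.load('pics/w3.png.npz')['img'][:,:,::-1]
c=cv2.resize(i[40:240,160:400],None,fx=3,fy=3,interpolation=cv2.INTER_CUBIC);cv2.imwrite('pics/w3z.png',np.clip(c*1.6,0,255).astype('uint8'))
E
```

```text
t 2.27 p [0.4919 0.1754 0.252 ] psi 89.67 zax [-0.0019  0.0012 -1.    ] F [-0.52  0.03  0.13] M [-0.06 -0.05 -0.  ] op 0.0931 q [ 0.24 -0.09  1.67  0.    1.56  0.25]
```

View pics/w3z.png

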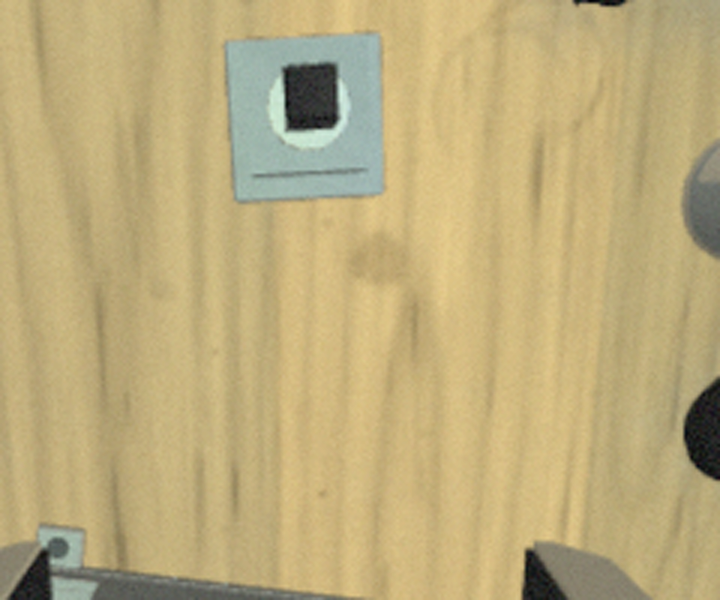

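```bash
python3 - <<'E'
from h import *
f='w3.png';i=np.load('pics/w3.png.npz')['img'].astype(int)
Z=lambda p:np.array(p)/3-.33+[160,40]
c=onplane(f,Z([(227,40),(380,33),(385,193),(238,202)]),.005);print('foot',c[:,:2].round(4).tolist(),c.mean(0).round(4))
m=((i.max(2)<60)).astype('uint8');m[:55]=0;m[90:]=0;m[:,:240]=0;m[:,290:]=0
ct,_=cv2.findContours(m,0,2);k=max(ct,key=cv2.contourArea);print(cv2.boundingRect(k),cv2.minAreaRect(k))
h=onplane(f,Z([(285,67),(335,64),(337,114),(286,117)]),.11);print('hdl top',h[:,:2].round(4).tolist(),h.mean(0).round(4))
m=((i.min(2)>150)).astype('uint8');m[:50]=0;m[95:]=0;m[:,:240]=0;m[:,290:]=0
ct,_=cv2.findContours(m,0,2);k=max(ct,key=cv2.contourArea);(e,r)=cv2.minEnclosingCircle(k);print(e,r,onplane(f,[e],.06).round(4), 304*.015/.34)
e2=(Z((309,107)));print(onplane(f,[e2],.06).round(4))
E
```

```text
foot [[0.4677, 0.3101], [0.5293, 0.3123], [0.5327, 0.2503], [0.4708, 0.247]] [0.5001 0.2799 0.005 ]
(254, 61, 19, 22) ((263.04656982421875, 71.79137420654297), (21.198650360107422, 17.029386520385742), 86.633544921875)
hdl top [[0.4915, 0.2866], [0.5064, 0.2874], [0.5072, 0.2733], [0.4917, 0.2725]] [0.4992 0.28   0.11  ]Traceback (most recent call last):
  File "<stdin>", line 9, in <module>
ValueError: max() iterable argument is empty
```

```bash
python3 - <<'E'
from h import *
st();print(row((.4995,.2797,.16),93),row((.4995,.2797,.08),93))
E
```

```text
t 2.27 p [0.4919 0.1754 0.252 ] psi 89.67 zax [-0.0019  0.0012 -1.    ] F [-0.52  0.03  0.13] M [-0.06 -0.05 -0.  ] op 0.0931 q [ 0.24 -0.09  1.67  0.    1.56  0.25]
[ 0.1042  0.0072  0.0921 -0.0019 -0.0013 -0.0581] [ 0.1041  0.0073  0.1721 -0.0019 -0.0013 -0.0581]
```

>>> jog_arm:
  steps:
    - [0,0.05,0.004,0.03,-0.001,-0.001,-0.03]
    - [0,0.1042,0.0072,0.06,-0.0019,-0.0013,-0.058]
    - [0,0.1042,0.0072,0.09,-0.0019,-0.0013,-0.058]
    - [0,0.1042,0.0072,0.09,-0.0019,-0.0013,-0.058]
    - [0,0.1042,0.0072,0.09,-0.0019,-0.0013,-0.058]

```text
t: 2.9
tool_pos: [0.5006, 0.2784, 0.1637]
orientation: [2.164, 2.276, 0.002]
force: [-0.5, 0.9, -0.3]
opening: 0.093
```

```bash
python3 - <<'E'
from h import *
st();snap('wrist','w4.png');snap('side','s4.png');print(row((.4995,.2797,.08),93))
a=np.load('pics/s4.png.npz')['img'][:,:,::-1][80:200,180:340];cv2.imwrite('pics/s4z.png',cv2.resize(a,None,fx=4,fy=4,interpolation=cv2.INTER_CUBIC))
E
```

```text
t 2.9 p [0.5006 0.2784 0.1637] psi 92.88 zax [ 1.5e-03  3.0e-04 -1.0e+00] F [-0.49  0.93 -0.28] M [-0.04 -0.1   0.02] op 0.093 q [ 0.42  0.1   1.65 -0.    1.39  0.37]
[ 0.0007 -0.0017  0.0845  0.0032 -0.0011 -0.0019]
```

View pics/w4.png

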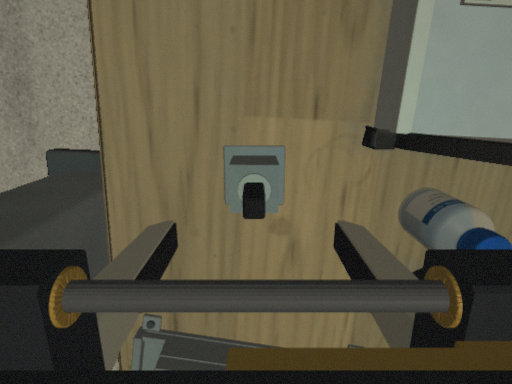

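View pics/s4z.png

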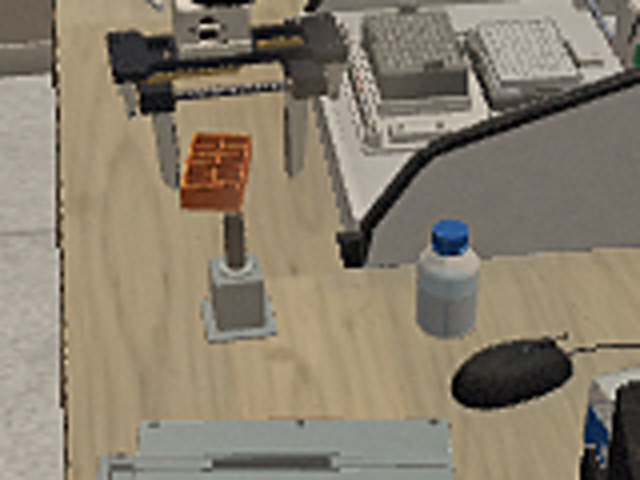

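The wrist view shows the handle at (254,200), centred between the open fingers, and the buffer bottle at (450,220) clear of them.

```bash
python3 - <<'E'
from h import *
print(proj('w4.png',[(.4995,.2797,.11),(.4995,.2797,.06)]))
i=np.load('pics/w4.png.npz')['img'][:,:,::-1]
cv2.imwrite('pics/w4z.png',np.clip(cv2.resize(i[135:235,205:305],None,fx=6,fy=6,interpolation=cv2.INTER_CUBIC)*1.6,0,255).astype('uint8'))
E
```

```text
[[253.77478534 209.60412768]
 [253.99696921 190.47793639]]
```

View pics/w4z.png

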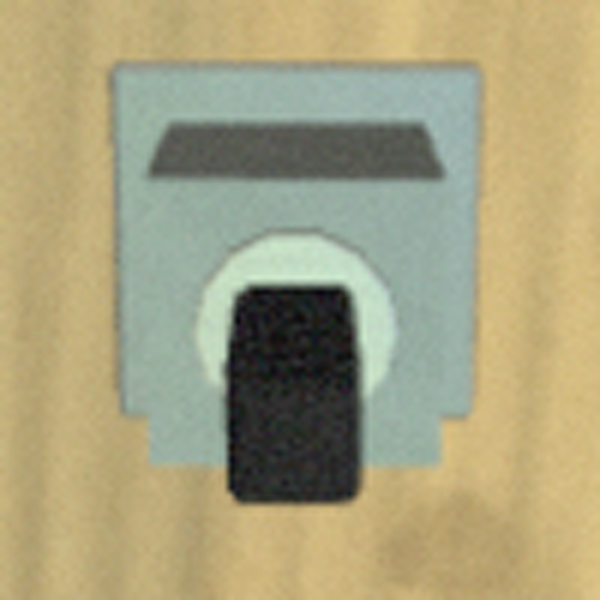

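>>> jog_arm:
  steps:
    - [0,0.0007,-0.0017,0.03,0.003,-0.001,-0.002]
    - [0,0.0007,-0.0017,0.06,0.003,-0.001,-0.002]
    - [0,0.0007,-0.0017,0.0845,0.003,-0.001,-0.002]
    - [0,0.0007,-0.0017,0.0845,0.003,-0.001,-0.002]
    - [0,0.0007,-0.0017,0.0845,0.003,-0.001,-0.002]

```text
t: 3.62
tool_pos: [0.5008, 0.2798, 0.082]
orientation: [2.162, 2.278, 0.004]
force: [-0.0, -0.0, 0.6]
opening: 0.0928
```

>>> jog_arm:
  steps:
    - [0.85,0,0,0,0,0,0]
    - [0.9,0,0,0,0,0,0]
    - [1,0,0,0,0,0,0]
    - [1,0,0,0,0,0,0]
    - [1,0,0,0,0,0,0]
  force: 55

```text
t: 4.25
tool_pos: [0.5007, 0.2798, 0.0819]
orientation: [2.162, 2.278, 0.004]
force: [0.6, -0.4, -0.3]
opening: 0.0474
```

```bash
python3 - <<'E'
from h import *
st();print(onplane('w4.png',[(254.3,189)],.056))
E
```

```text
t 4.25 p [0.5007 0.2798 0.0819] psi 92.98 zax [ 0.0023  0.001  -1.    ] F [ 0.62 -0.36 -0.34] M [-0.03 -0.05  0.  ] op 0.0474 q [ 0.42  0.18  1.72 -0.    1.24  0.37]
[[0.49974478 0.27993623 0.056     ]]
```

>>> jog_arm:
  steps:
    - [1,0,0,0,0,0,0]
    - [1,0,0,0,0,0,0]
    - [1,0,0,0,0,0,0]
    - [1,0,0,0,0,0,0]
    - [1,0,0,0,0,0,0]

```text
t: 4.88
tool_pos: [0.5006, 0.2798, 0.0819]
orientation: [2.162, 2.278, 0.004]
force: [-0.4, 0.5, -0.5]
opening: 0.0158
```

```bash
python3 - <<'E'
from h import *
st()
E
```

```text
t 4.88 p [0.5006 0.2798 0.0819] psi 92.98 zax [ 0.0023  0.001  -1.    ] F [-0.44  0.47 -0.49] M [-0.04 -0.08  0.02] op 0.0158 q [ 0.42  0.18  1.72 -0.    1.24  0.37]
```

>>> jog_arm:
  steps:
    - [1,0,0,-0.02,-0.001,0.002,0]
    - [1,0,0,-0.045,-0.001,0.002,0]
    - [1,0,0,-0.08,-0.001,0.002,0]
    - [1,0,0,-0.09,-0.001,0.002,0]
    - [1,0,0,-0.09,-0.001,0.002,0]

```text
t: 5.5
tool_pos: [0.501, 0.28, 0.173]
orientation: [2.162, 2.278, 0.01]
force: [-0.8, 0.2, -1.4]
opening: 0.0155
```

```bash
python3 - <<'E'
from h import *
st();snap('wrist','w5.png');snap('side','s5.png')
i=np.load('pics/s5.png.npz')['img'][:,:,::-1]
cv2.imwrite('pics/s5z.png',cv2.resize(i[80:180,190:290],None,fx=6,fy=6,interpolation=cv2.INTER_CUBIC))
E
```

```text
t 5.5 p [0.501 0.28  0.173] psi 92.98 zax [ 0.0052  0.004  -1.    ] F [-0.76  0.22 -1.36] M [-0.03 -0.09  0.02] op 0.0155 q [0.42 0.09 1.64 0.   1.4  0.37]
```

View pics/w5.png

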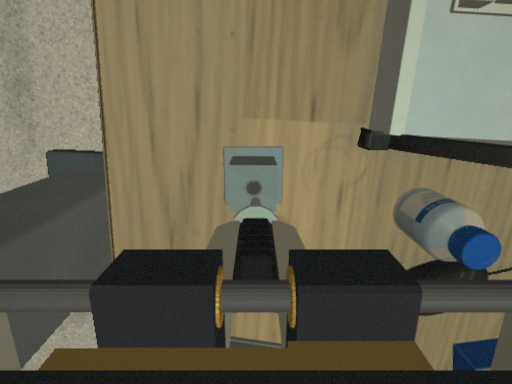

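View pics/s5z.png

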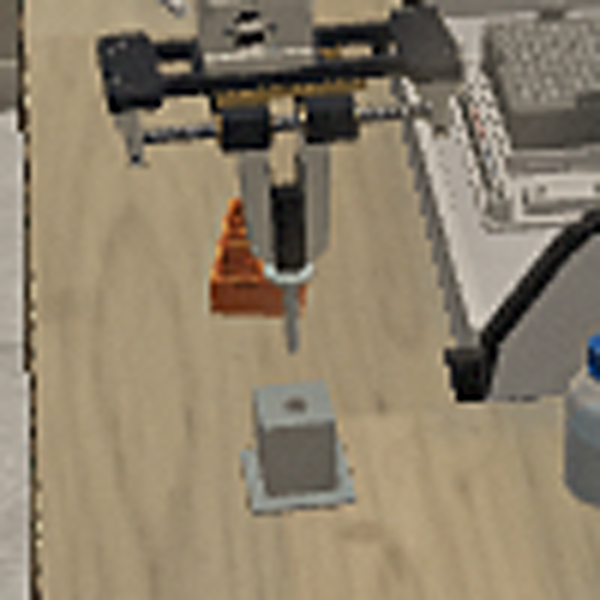

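The key is out and upright: in the side view its tip is at about (238.8,138). The empty bore is visible in the wrist view at (254,188).

```bash
python3 - <<'E'
from h import *
print('tip',onplane('s5.png',[(190+293/6-.4,80+349/6-.4)],.095),'mouth side',onplane('s5.png',[(190+296/6-.4,80+405/6-.4)],.056),'mouth wrist',onplane('w5.png',[(254,188)],.056))
O=np.array([.5396,.0080]);ux=np.array([-.991,.1339]);print('hole',O+.0205*ux)
h=O+.0205*ux
for p in [(.53,.14),h]:print(row((*p,.172),82.3))
E
```

```text
tip [[0.50039146 0.27898632 0.095     ]] mouth side [[0.50047965 0.27823881 0.056     ]] mouth wrist [[0.50041828 0.28033679 0.056     ]]
hole [0.5192845  0.01074495]
[-0.1408  0.0229 -0.0017  0.0015 -0.0024  0.1864]
[-0.2693  0.0055 -0.002   0.0015 -0.0024  0.1864]
```

>>> jog_arm:
  steps:
    - [1,-0.06,0.005,0,0.001,-0.002,0.06]
    - [1,-0.12,0.005,0,0.001,-0.002,0.12]
    - [1,-0.18,0.005,0,0.001,-0.002,0.186]
    - [1,-0.23,0.0055,0,0.001,-0.002,0.186]
    - [1,-0.2693,0.0055,0,0.001,-0.002,0.186]

```text
t: 6.22
tool_pos: [0.5181, 0.0088, 0.1682]
orientation: [-2.365, -2.065, 0.002]
force: [0.5, 0.2, -1.0]
opening: 0.0155
```

>>> jog_arm:
  steps:
    - [1,0,0,0,0,0,0]

```text
t: 6.35
tool_pos: [0.5173, 0.0064, 0.1666]
orientation: [-2.368, -2.06, 0.005]
force: [0.2, 0.3, -1.2]
opening: 0.0157
```

```bash
python3 - <<'E'
from h import *
st();snap('wrist','w6.png');s=snap('side','s6.png');snap('scene','c6.png');h=np.array([.5193,.0107])
print(row((*h,.142),82.3))
for f,b in (('s6',(190,130,320,230)),('c6',(200,160,330,260))):
  i=np.load(f'pics/{f}.png.npz')['img'][:,:,::-1]
  cv2.imwrite(f'pics/{f}z.png',cv2.resize(i[b[1]:b[3],b[0]:b[2]],None,fx=6,fy=6,interpolation=cv2.INTER_CUBIC))
E
```

```text
t 6.35 p [0.5173 0.0064 0.1666] psi 82.05 zax [-4.7e-03  1.0e-04 -1.0e+00] F [ 0.23  0.34 -1.2 ] M [-0.03 -0.04 -0.01] op 0.0157 q [-0.09 -0.05  1.79 -0.    1.4   0.05]
[ 0.0016  0.0019  0.0249 -0.0046 -0.0005 -0.0009]
```

View pics/s6z.png

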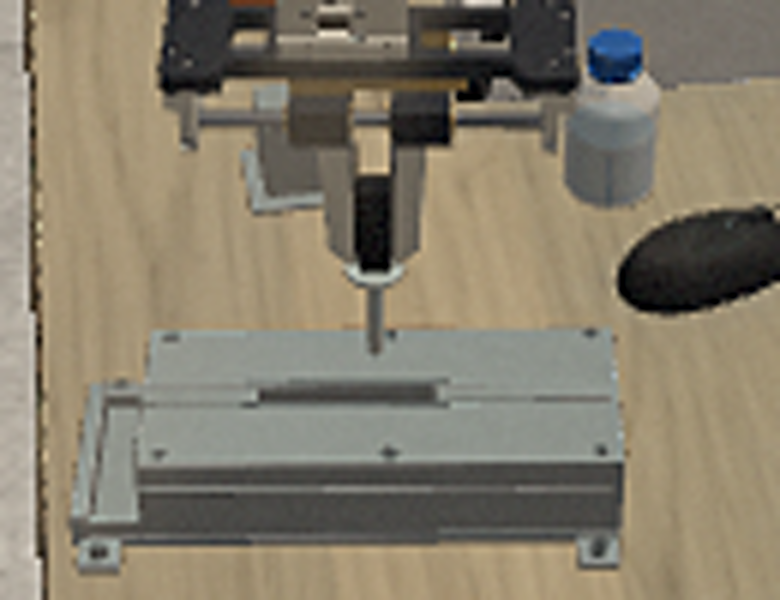

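View pics/c6z.png

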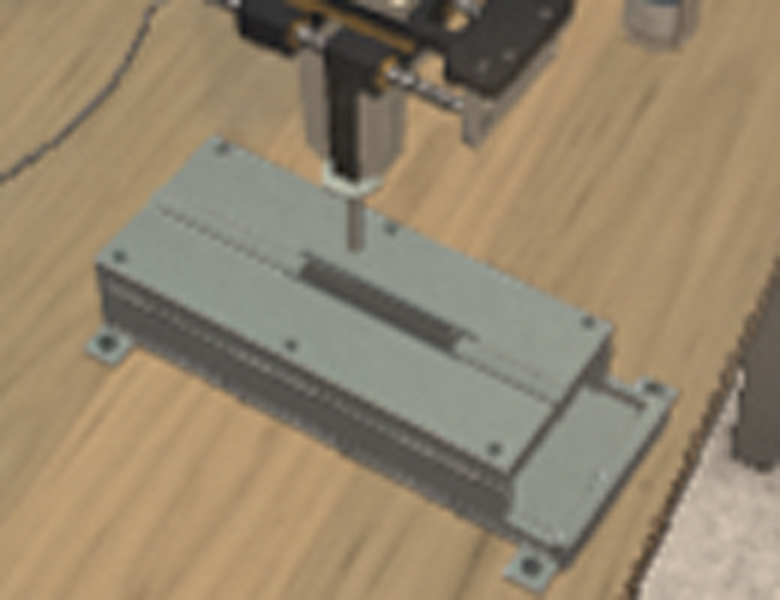

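View pics/w6.png

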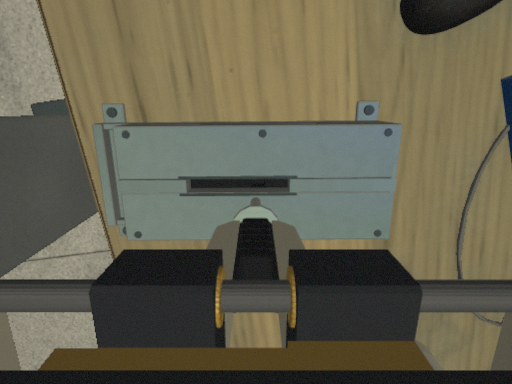

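Side view: tip at about (252,189) above the slot. Wrist view: tip near (255,201), slot from (188,185) to (290,185). I'll compare these positions and also look for the hole.

```bash
python3 - <<'E'
from h import *
i=np.load('pics/w6.png.npz')['img'][:,:,::-1]
cv2.imwrite('pics/w6z.png',np.clip(cv2.resize(i[170:225,180:300],None,fx=6.5,fy=6.5,interpolation=cv2.INTER_CUBIC)*2.2,0,255).astype('uint8'))
E
```

```text
(no output)
```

View pics/w6z.png

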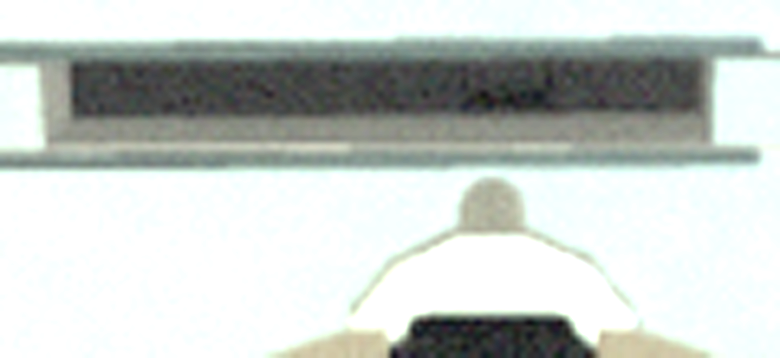

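```bash
python3 - <<'E'
from h import *
f='w6.png';Z=lambda p:np.array(p)/6.5-.42+[180,170]
O=np.array([.5396,.0080]);ux=np.array([-.991,.1339]);n=np.array([-ux[1],ux[0]])
def dk(P):
    d=P[:,:2]-O;return np.c_[d@ux,d@n].round(4).tolist()
t=onplane(f,Z([(491,211)]),.0887);s=onplane(f,Z([(40,104),(712,98)]),.058);h=onplane(f,Z([(465,95),(548,95)]),.038)
print('tip',t.round(4),dk(t),'slot',s.round(4).tolist(),dk(s),'hole',dk(h))
st_=robot.read_state();print('tcp dock',dk(st_['tool_pos'][None]))
E
```

```text
tip [[0.5167 0.0056 0.0887]] [[0.0224, 0.0054]] slot [[0.4563, 0.0194, 0.058], [0.5472, 0.0076, 0.058]] [[0.0841, -0.0001], [-0.0076, -0.0006]] hole [[0.0265, 0.0041], [0.0143, 0.0042]]
tcp dock [[0.0223, 0.0016]]
```

```bash
cat >> h.py <<'E'
O=np.array([.5396,.0080]);ux=np.array([-.991,.1339]);nn=np.array([-ux[1],ux[0]])
def dk(P):
    d=np.atleast_2d(P)[:,:2]-O;return np.c_[d@ux,d@nn].round(4).tolist()
def dw(x,l,z): return (*(O+x*ux+l*nn),z)
E
python3 - <<'E'
from h import *
s=st();print(dk(s['tool_pos']));print(row(dw(.0204,-.0004,.150),82.3),row(dw(.0204,-.0004,.122),82.3))
E
```

```text
t 6.5 p [0.5173 0.0094 0.1669] psi 82.25 zax [-0.0045  0.0011 -1.    ] F [-0.22 -0.34 -0.6 ] M [ 0.02 -0.09  0.06] op 0.0155 q [-0.08 -0.05  1.79  0.    1.4   0.05]
[[0.0223, 0.0016]]
[ 0.002   0.0019  0.0169 -0.0046 -0.0005 -0.0009] [ 0.002   0.0021  0.0449 -0.0046 -0.0005 -0.0009]
```

>>> jog_arm:
  steps:
    - [1,0.002,0.0019,0.005,-0.0046,-0.0005,-0.001]
    - [1,0.002,0.002,0.015,-0.0046,-0.0005,-0.001]
    - [1,0.002,0.002,0.022,-0.0046,-0.0005,-0.001]
    - [1,0.002,0.002,0.022,-0.0046,-0.0005,-0.001]
    - [1,0.002,0.002,0.022,-0.0046,-0.0005,-0.001]

```text
t: 7.12
tool_pos: [0.5196, 0.0112, 0.145]
orientation: [2.365, 2.067, 0.0]
force: [-0.4, 0.3, -0.5]
opening: 0.0157
```

```bash
python3 - <<'E'
from h import *
s=st();print(dk(s['tool_pos']));snap('wrist','w7.png');snap('side','s7.png')
i=np.load('pics/w7.png.npz')['img'][:,:,::-1]
a=np.clip(cv2.resize(i[170:225,180:300],None,fx=5,fy=5,interpolation=cv2.INTER_CUBIC)*2.2,0,255).astype('uint8')
i=np.load('pics/s7.png.npz')['img'][:,:,::-1]
b=cv2.resize(i[160:215,200:320],None,fx=5,fy=5,interpolation=cv2.INTER_CUBIC)
cv2.imwrite('pics/w7z.png',np.r_[a,b])
print(row(dw(.0204,-.0004,.122),82.3))
E
```

```text
t 7.12 p [0.5196 0.0112 0.145 ] psi 82.31 zax [ 1.e-04  0.e+00 -1.e+00] F [-0.43  0.26 -0.5 ] M [ 0.   -0.11 -0.03] op 0.0157 q [-0.08 -0.03  1.81  0.    1.36  0.06]
[[0.0203, -0.0005]]
[-0.     -0.0003  0.0233  0.0007 -0.      0.    ]
```

View pics/w7z.png

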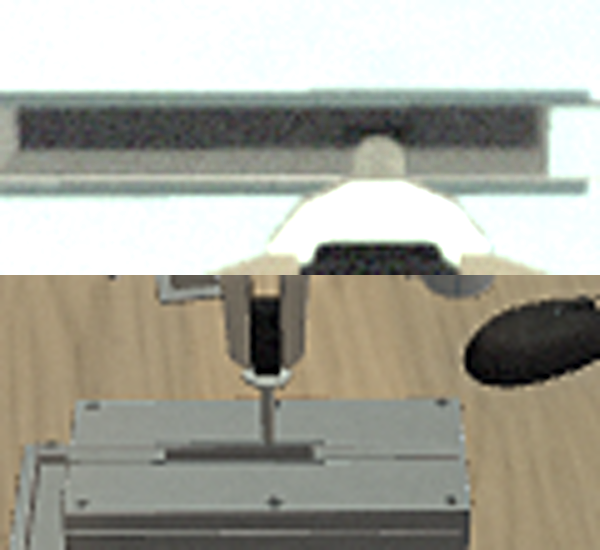

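The wrist view shows the rod tip at about (256,202) above the slot, with the hole's dark edge just behind it.

```bash
python3 - <<'E'
from h import *
f='w7.png';Z=lambda p:np.array(p)/5-.4+[180,170]
print('tip',dk(onplane(f,Z([(380,160)]),.067)),'slot',dk(onplane(f,Z([(0,145),(548,142)]),.058)),'edges',dk(onplane(f,Z([(300,103),(300,182)]),.058)), 'hole',dk(onplane(f,Z([(345,140),(408,140)]),.038)))
E
```

```text
tip [[0.02, 0.0]] slot [[0.0825, 0.0003], [-0.0077, -0.0001]] edges [[0.033, -0.0069], [0.0332, 0.0067]] hole [[0.0262, 0.0057], [0.015, 0.0057]]
```

>>> jog_arm:
  steps:
    - [1,0,0,0.007,0,0,0]
    - [1,0,0,0.014,0,0,0]
    - [1,0,0,0.02,0,0,0]
    - [1,0,0,0.024,0,0,0]
    - [1,0,0,0.024,0,0,0]

```text
t: 7.85
tool_pos: [0.5195, 0.0111, 0.1208]
orientation: [-2.365, -2.067, 0.0]
force: [0.1, 0.5, -1.0]
opening: 0.0156
```

```bash
python3 - <<'E'
from h import *
s=st();print(dk(s['tool_pos']))
E
```

```text
t 7.85 p [0.5195 0.0111 0.1208] psi 82.3 zax [-1.e-04  0.e+00 -1.e+00] F [ 0.05  0.55 -1.  ] M [-0.01 -0.04  0.02] op 0.0156 q [-0.08 -0.    1.84  0.    1.31  0.06]
[[0.0204, -0.0004]]
```

Inside the slot with no contact. Now feeling down in small steps.

>>> jog_arm:
  steps:
    - [1,0,0,0.002,0,0,0]
    - [1,0,0,0.004,0,0,0]
    - [1,0,0,0.006,0,0,0]
    - [1,0,0,0.007,0,0,0]
    - [1,0,0,0.007,0,0,0]

```text
t: 8.48
tool_pos: [0.5194, 0.0111, 0.1137]
orientation: [-2.365, -2.067, 0.0]
force: [0.0, 0.1, -1.2]
opening: 0.0157
```

>>> jog_arm:
  steps:
    - [1,0,0,0.002,0,0,0]
    - [1,0,0,0.004,0,0,0]
    - [1,0,0,0.006,0,0,0]
    - [1,0,0,0.0065,0,0,0]
    - [1,0,0,0.0065,0,0,0]

```text
t: 9.1
tool_pos: [0.5194, 0.0111, 0.1072]
orientation: [-2.365, -2.067, 0.0]
force: [0.5, -0.4, -0.9]
opening: 0.0155
```

```bash
python3 - <<'E'
from h import *
s=st();print(dk(s['tool_pos']));print(row(dw(.0294,-.0004,.1072),82.3),row(dw(.070,-.0004,.1072),82.3))
E
```

```text
t 9.1 p [0.5194 0.0111 0.1072] psi 82.3 zax [-3.e-04  0.e+00 -1.e+00] F [ 0.51 -0.38 -0.87] M [-0.07 -0.1   0.01] op 0.0155 q [-0.08  0.01  1.85 -0.    1.28  0.06]
[[0.0205, -0.0004]]
[ 0.     -0.0089 -0.     -0.0003  0.      0.    ] [ 0.     -0.0495  0.     -0.0003  0.      0.    ]
```

The tip went 8.8 mm into the hole without contact force. Dragging slowly toward the lip.

>>> jog_arm:
  steps:
    - [1,0,-0.002,0,0,0,0]
    - [1,0,-0.004,0,0,0,0]
    - [1,0,-0.006,0,0,0,0]
    - [1,0,-0.008,0,0,0,0]
    - [1,0,-0.01,0,0,0,0]

```text
t: 9.72
tool_pos: [0.5109, 0.0122, 0.1078]
orientation: [2.364, 2.066, 0.004]
force: [5.5, -0.8, -3.7]
opening: 0.0159
```

```bash
python3 - <<'E'
from h import *
s=st();print(dk(s['tool_pos']));print(row(dw(.040,-.0004,.1072),82.3))
E
```

```text
t 9.72 p [0.5109 0.0122 0.1078] psi 82.3 zax [ 3.4e-03 -4.0e-04 -1.0e+00] F [ 5.49 -0.85 -3.73] M [-0.26 -1.58  0.  ] op 0.0159 q [-0.08 -0.02  1.87 -0.    1.28  0.06]
[[0.029, -0.0003]]
[ 0.0001 -0.011   0.0006  0.0034 -0.0001 -0.0001]
```

>>> jog_arm:
  steps:
    - [1,0,-0.004,0.0005,0.003,0,0]
    - [1,0,-0.007,0.0005,0.003,0,0]
    - [1,0,-0.01,0.0005,0.003,0,0]
    - [1,0,-0.013,0.0005,0.003,0,0]
    - [1,0,-0.016,0.0005,0.003,0,0]

```text
t: 10.35
tool_pos: [0.4966, 0.0141, 0.1081]
orientation: [2.363, 2.065, 0.005]
force: [6.0, -0.7, -3.6]
opening: 0.0156
```

>>> jog_arm:
  steps:
    - [1,0,-0.004,0,0,0,0]
    - [1,0,-0.007,0,0,0,0]
    - [1,0,-0.01,0,0,0,0]
    - [1,0,-0.013,0,0,0,0]
    - [1,0,-0.016,0,0,0,0]

```text
t: 10.98
tool_pos: [0.4825, 0.016, 0.1091]
orientation: [2.361, 2.062, 0.01]
force: [6.1, -1.2, -3.4]
opening: 0.0159
```

```bash
python3 - <<'E'
from h import *
s=st();print(dk(s['tool_pos']));print(row(dw(.072,-.0004,.1072),82.3))
snap('side','s8.png');snap('wrist','w8.png')
i=np.load('pics/s8.png.npz')['img'][:,:,::-1]
b=cv2.resize(i[130:230,190:320],None,fx=5,fy=5,interpolation=cv2.INTER_CUBIC)
cv2.imwrite('pics/s8z.png',b)
E
```

```text
t 10.97 p [0.4825 0.016  0.1091] psi 82.28 zax [ 0.0092 -0.0011 -1.    ] F [ 6.09 -1.24 -3.42] M [-0.33 -1.71 -0.03] op 0.0159 q [-0.07 -0.1   1.95 -0.    1.28  0.06]
[[0.0577, -0.0002]]
[ 0.0001 -0.0143  0.0018  0.0093 -0.0002 -0.0003]
```

View pics/s8z.png

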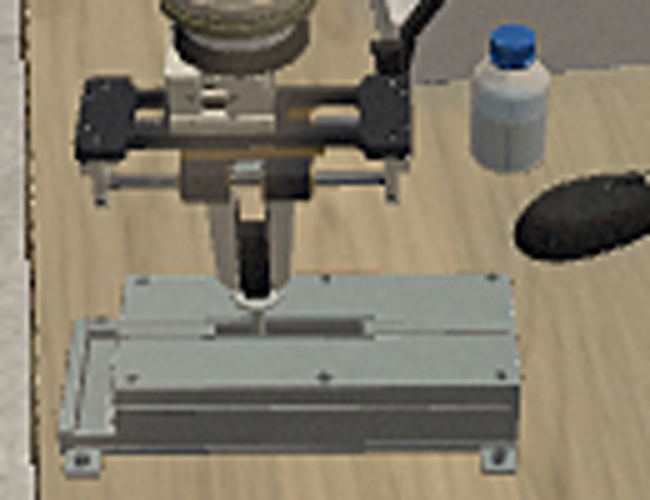

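View pics/w8.png

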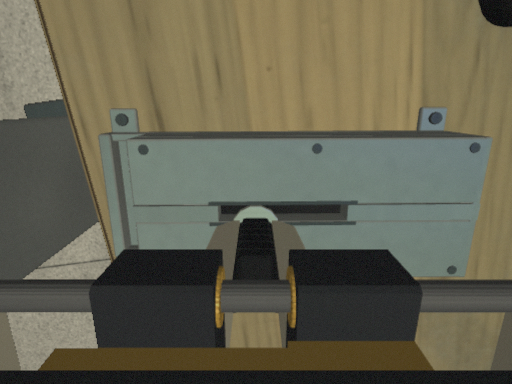

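The views show the key engaged and upright in the slot, now near its front half, with the bottles undisturbed. I can't see the plate yet. Continuing.

>>> jog_arm:
  steps:
    - [1,0,-0.004,0.001,0.007,0,0]
    - [1,0,-0.006,0.0015,0.007,0,0]
    - [1,0,-0.008,0.0015,0.007,0,0]
    - [1,0,-0.01,0.0015,0.007,0,0]
    - [1,0,-0.012,0.0015,0.007,0,0]

```text
t: 11.7
tool_pos: [0.4725, 0.0172, 0.1089]
orientation: [2.362, 2.063, 0.008]
force: [6.3, -0.7, 0.3]
opening: 0.016
```

```bash
python3 - <<'E'
from h import *
s=st();print(dk(s['tool_pos']));print(row(dw(.074,-.0004,.1072),82.3))
snap('scene','c9.png')
i=np.load('pics/c9.png.npz')['img'][:,:,::-1]
cv2.imwrite('pics/c9z.png',cv2.resize(i[160:260,200:330],None,fx=5,fy=5,interpolation=cv2.INTER_CUBIC))
E
```

```text
t 11.7 p [0.4725 0.0172 0.1089] psi 82.28 zax [ 7.3e-03 -9.0e-04 -1.0e+00] F [ 6.33 -0.75  0.35] M [-0.32 -1.59 -0.02] op 0.016 q [-0.07 -0.13  1.98 -0.    1.28  0.06]
[[0.0677, -0.0002]]
[ 0.0002 -0.0063  0.0017  0.0074 -0.0001 -0.0004]
```

View pics/c9z.png

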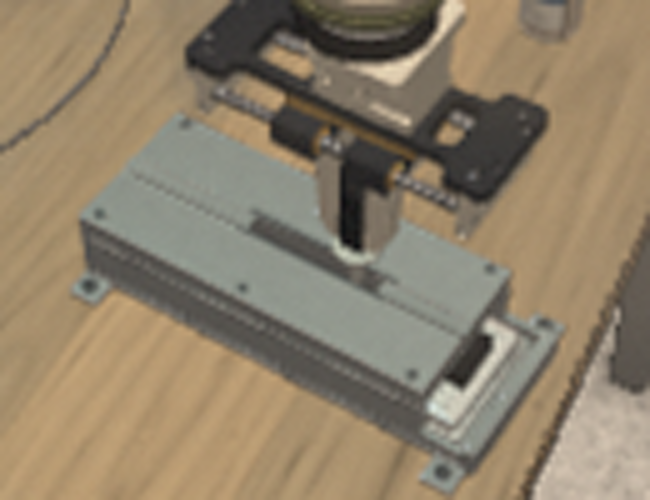

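The plate has come out of the mouth at about (292,236), with a few millimetres left to the lip. I'll continue gently and watch for the force to rise.

>>> jog_arm:
  steps:
    - [1,0,-0.003,0,0,0,0]
    - [1,0,-0.004,0,0,0,0]
    - [1,0,-0.005,0,0,0,0]
    - [1,0,-0.006,0,0,0,0]

```text
t: 12.25
tool_pos: [0.4683, 0.0178, 0.1101]
orientation: [2.359, 2.061, 0.013]
force: [6.0, -1.3, -1.3]
opening: 0.0157
```

```bash
python3 - <<'E'
from h import *
s=st();print(dk(s['tool_pos']));print(row(dw(.076,-.0004,.1072),82.3))
E
```

```text
t 12.25 p [0.4683 0.0178 0.1101] psi 82.28 zax [ 0.0121 -0.0014 -0.9999] F [ 6.05 -1.26 -1.32] M [-0.29 -1.6   0.05] op 0.0157 q [-0.07 -0.15  1.99 -0.    1.28  0.06]
[[0.072, -0.0002]]
[ 0.0002 -0.0041  0.0029  0.0122 -0.0003 -0.0004]
```

>>> jog_arm:
  steps:
    - [1,0,-0.002,0.0025,0.012,0,0]
    - [1,0,-0.003,0.0025,0.012,0,0]
    - [1,0,-0.004,0.0025,0.012,0,0]

```text
t: 12.62
tool_pos: [0.4667, 0.0181, 0.1092]
orientation: [2.363, 2.064, 0.007]
force: [5.6, -1.0, -0.3]
opening: 0.0157
```

```bash
python3 - <<'E'
from h import *
s=st();print(dk(s['tool_pos']));print(row(dw(.076,-.0004,.1072),82.3))
E
```

```text
t 12.62 p [0.4667 0.0181 0.1092] psi 82.27 zax [ 6.e-03 -3.e-04 -1.e+00] F [ 5.59 -1.   -0.28] M [-0.17 -1.62  0.02] op 0.0157 q [-0.07 -0.15  1.99  0.    1.29  0.06]
[[0.0736, -0.0002]]
[ 0.0002 -0.0024  0.002   0.0059 -0.0005 -0.0005]
```

>>> jog_arm:
  steps:
    - [1,0,-0.002,0.001,0.006,0,0]
    - [1,0,-0.003,0.001,0.006,0,0]
    - [1,0,-0.003,0.001,0.006,0,0]

```text
t: 13.0
tool_pos: [0.4655, 0.0182, 0.1093]
orientation: [2.364, 2.064, 0.006]
force: [5.3, -1.7, -1.0]
opening: 0.0157
```

```bash
python3 - <<'E'
from h import *
s=st();print(dk(s['tool_pos']));snap('scene','c10.png');snap('side','s10.png')
a=np.load('pics/c10.png.npz')['img'][:,:,::-1];b=np.load('pics/s10.png.npz')['img'][:,:,::-1]
cv2.imwrite('pics/c10z.png',np.c_[cv2.resize(a[210:260,270:320],(390,390),interpolation=cv2.INTER_CUBIC),cv2.resize(b[180:230,195:245],(390,390),interpolation=cv2.INTER_CUBIC)])
E
```

```text
t 13.0 p [0.4655 0.0182 0.1093] psi 82.26 zax [ 0.0047  0.     -1.    ] F [ 5.34 -1.68 -1.04] M [-0.2  -1.51 -0.01] op 0.0157 q [-0.07 -0.15  1.99  0.    1.29  0.06]
[[0.0748, -0.0002]]Traceback (most recent call last):
  File "<stdin>", line 4, in <module>
cv2.error: OpenCV(4.12.0) /io/opencv/modules/imgcodecs/src/loadsave.cpp:1058: error: (-215:Assertion failed) image.channels() == 1 || image.channels() == 3 || image.channels() == 4 in function 'imwrite_'
```

```bash
python3 - <<'E'
from h import *
a=cv2.imread('pics/c10.png');b=cv2.imread('pics/s10.png')
cv2.imwrite('pics/c10z.png',np.hstack([cv2.resize(a[210:260,270:320],(390,390),interpolation=cv2.INTER_CUBIC),cv2.resize(b[180:230,195:245],(390,390),interpolation=cv2.INTER_CUBIC)]))
E
```

```text
(no output)
```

View pics/c10z.png

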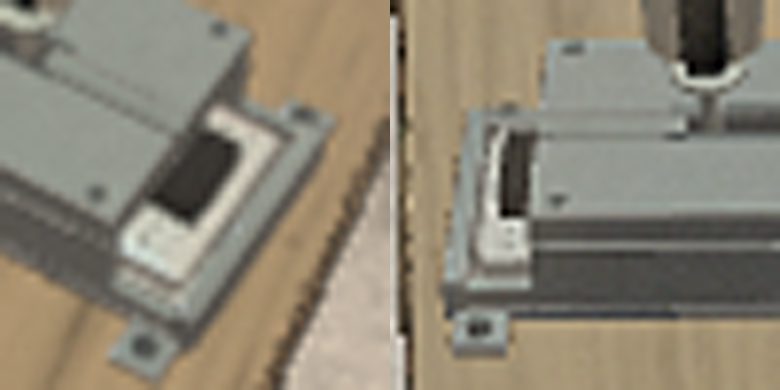

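The plate's leading end is within a millimetre or two of the lip. The force is still only slide friction, so there is no contact yet.

>>> jog_arm:
  steps:
    - [1,0,-0.002,0.001,0.005,0,0]
    - [1,0,-0.003,0.001,0.005,0,0]
    - [1,0,-0.003,0.001,0.005,0,0]

```text
t: 13.48
tool_pos: [0.4646, 0.0184, 0.1094]
orientation: [2.364, 2.064, 0.006]
force: [7.5, -1.6, -4.1]
opening: 0.0159
```

```bash
python3 - <<'E'
from h import *
s=st();print(dk(s['tool_pos']))
E
```

```text
t 13.47 p [0.4646 0.0184 0.1094] psi 82.26 zax [ 4.9e-03  1.0e-04 -1.0e+00] F [ 7.51 -1.58 -4.1 ] M [-0.33 -1.81 -0.01] op 0.0159 q [-0.07 -0.15  2.    0.    1.29  0.06]
[[0.0757, -0.0002]]
```

>>> jog_arm:
  steps:
    - [1,0,-0.003,0.001,0.005,0,0]
    - [1,0,-0.004,0.001,0.005,0,0]
    - [1,0,-0.004,0.001,0.005,0,0]

```text
t: 13.85
tool_pos: [0.464, 0.0184, 0.1099]
orientation: [2.362, 2.062, 0.01]
force: [12.6, -1.6, -6.7]
opening: 0.0154
```

```bash
python3 - <<'E'
from h import *
s=st();print(dk(s['tool_pos']));snap('scene','c11.png');snap('side','s11.png')
a=cv2.imread('pics/c11.png');b=cv2.imread('pics/s11.png')
cv2.imwrite('pics/c11z.png',np.hstack([cv2.resize(a[210:260,270:320],(390,390),interpolation=cv2.INTER_CUBIC),cv2.resize(b[180:230,195:245],(390,390),interpolation=cv2.INTER_CUBIC)]))
E
```

```text
t 13.85 p [0.464  0.0184 0.1099] psi 82.25 zax [ 8.4e-03 -2.0e-04 -1.0e+00] F [12.57 -1.57 -6.69] M [-0.43 -3.13  0.04] op 0.0154 q [-0.07 -0.16  2.    0.    1.29  0.06]
[[0.0763, -0.0002]]
```

View pics/c11z.png

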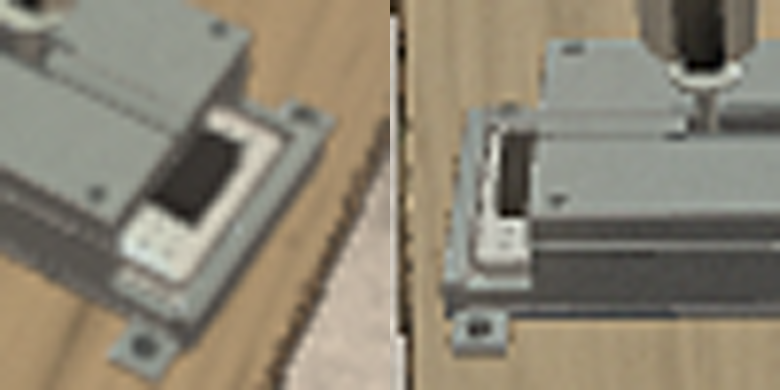

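```bash
python3 - <<'E'
from h import *
for n in('c10.png','c11.png'):print(dk(onplane('c11.png',np.array([(283,150),(180,275)])/7.8-.44+[270,210],.022)))
print(dk(onplane('s11.png',np.array([(488,170),(478,262)])/7.8-.44+[195-50,180],.022)))
s=st();print(row(dw(.0735,-.0002,.1095),82.3),row(dw(.0725,-.0002,.1095),82.3))
E
```

```text
[[0.1694, 0.0361], [0.1648, -0.0357]]
[[0.1694, 0.0361], [0.1648, -0.0357]]
[[0.1671, -0.012], [0.1658, 0.0419]]
t 13.95 p [0.464  0.0184 0.1099] psi 82.25 zax [ 8.3e-03 -1.0e-04 -1.0e+00] F [12.45 -2.14 -5.82] M [-0.47 -3.16 -0.01] op 0.0156 q [-0.07 -0.16  2.    0.    1.29  0.06]
[-0.      0.0028  0.0004  0.0082 -0.001  -0.0009] [-0.      0.0038  0.0004  0.0082 -0.001  -0.0009]
```

>>> jog_arm:
  steps:
    - [1,0,-0.004,0.001,0.008,0,0]
    - [1,0,-0.006,0.001,0.008,0,0]
    - [1,0,-0.006,0.001,0.008,0,0]

```text
t: 14.32
tool_pos: [0.4631, 0.0185, 0.1111]
orientation: [2.36, 2.06, 0.015]
force: [18.3, -2.1, -9.9]
opening: 0.0164
```

```bash
python3 - <<'E'
from h import *
s=st();print(dk(s['tool_pos']),row(dw(.0735,-.0002,.1095),82.3))
E
```

```text
t 14.32 p [0.4631 0.0185 0.1111] psi 82.23 zax [ 1.280e-02 -4.000e-04 -9.999e-01] F [18.33 -2.13 -9.95] M [-0.65 -4.56 -0.04] op 0.0164 q [-0.07 -0.17  2.01  0.    1.29  0.06]
[[0.0772, -0.0002]] [ 0.      0.0037  0.0016  0.0127 -0.0013 -0.0012]
```

It's firmly stopped: 18 N and no further slide travel. Backing off within the hole's play and then lifting out.

>>> jog_arm:
  steps:
    - [1,0,0.002,0.0005,0.012,-0.001,0]
    - [1,0,0.003,0.0005,0.012,-0.001,0]
    - [1,0,0.0035,0.0005,0.012,-0.001,0]
    - [1,0,0.0035,0.0005,0.012,-0.001,0]

```text
t: 14.82
tool_pos: [0.4661, 0.0181, 0.1103]
orientation: [-2.367, -2.066, -0.0]
force: [0.1, 0.2, -1.0]
opening: 0.0159
```

```bash
python3 - <<'E'
from h import *
s=st();print(dk(s['tool_pos']))
E
```

```text
t 14.82 p [0.4661 0.0181 0.1103] psi 82.23 zax [-2.e-04  3.e-04 -1.e+00] F [ 0.1   0.22 -0.98] M [-0.06 -0.03 -0.01] op 0.0159 q [-0.07 -0.14  1.99  0.    1.3   0.06]
[[0.0742, -0.0002]]
```

>>> jog_arm:
  steps:
    - [1,0,0,-0.006,0,0,0]
    - [1,0,0,-0.015,0,0,0]
    - [1,0,0,-0.03,0,0,0]
    - [1,0,0,-0.055,0,0,0]
    - [1,0,0,-0.065,0,0,0]

```text
t: 15.45
tool_pos: [0.4673, 0.018, 0.178]
orientation: [2.365, 2.064, 0.004]
force: [0.8, -0.9, -1.3]
opening: 0.0156
```

>>> jog_arm:
  steps:
    - [1,0,0,0,0,0,0]

```text
t: 15.58
tool_pos: [0.468, 0.018, 0.179]
orientation: [2.364, 2.063, 0.006]
force: [0.8, 0.1, -0.7]
opening: 0.0156
```

```bash
python3 - <<'E'
from h import *
s=st();print(dk(s['tool_pos']));snap('wrist','w12.png');snap('side','s12.png');snap('scene','c12.png')
a=cv2.imread('pics/w12.png');b=cv2.imread('pics/s12.png')
cv2.imwrite('pics/w12z.png',cv2.resize(b[170:225,195:320],None,fx=6,fy=6,interpolation=cv2.INTER_CUBIC))
print(row((.501,.15,.175),86),row((.5006,.2798,.175),93))
E
```

```text
t 15.57 p [0.468 0.018 0.179] psi 82.23 zax [ 5.5e-03 -1.0e-04 -1.0e+00] F [ 0.77  0.15 -0.69] M [-0.01 -0.05 -0.03] op 0.0156 q [-0.07 -0.21  1.92  0.    1.43  0.06]
[[0.0723, -0.0003]]
[ 0.1353  0.0158  0.0025  0.0027 -0.0004 -0.0657] [ 2.639e-01 -2.100e-03  2.500e-03  2.700e-03 -2.000e-04 -1.879e-01]
```

View pics/w12.png

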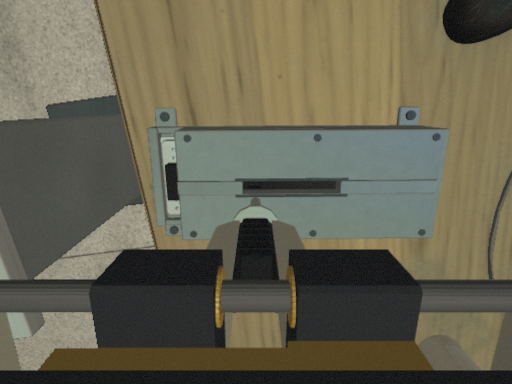

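View pics/w12z.png

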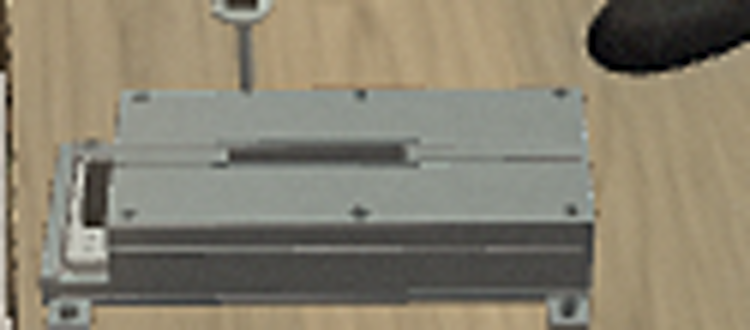

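```bash
python3 - <<'E'
from h import *
snap('wrist','w13.png')
a=cv2.imread('pics/w13.png')
cv2.imwrite('pics/w13z.png',np.clip(cv2.resize(a[115:245,130:230],None,fx=6,fy=4.5,interpolation=cv2.INTER_CUBIC)*1.4,0,255).astype('uint8'))
st()
E
```

```text
t 15.78 p [0.4668 0.0181 0.1771] psi 82.24 zax [ 2.2e-03  2.0e-04 -1.0e+00] F [ 0.02 -0.33 -0.64] M [-0.04 -0.08  0.  ] op 0.0155 q [-0.07 -0.21  1.92  0.    1.43  0.06]
```

View pics/w13z.png

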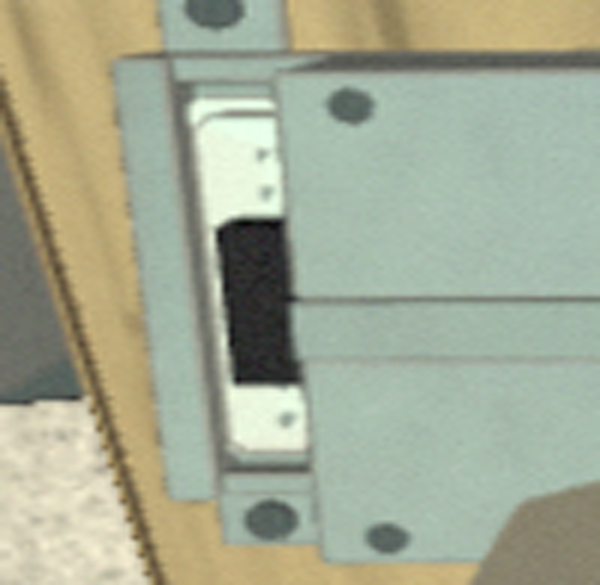

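```bash
python3 - <<'E'
from h import *
Z=lambda p:np.array(p)/[6,4.5]-.4+[130,115]
f='w13.png'
print('lip',dk(onplane(f,Z([(174,80),(213,470)]),.022)));print('plate',dk(onplane(f,Z([(190,105),(230,450),(195,98),(240,456)]),.022)));print('mouth',dk(onplane(f,Z([(276,70),(320,555)]),.058)));print('outer lip',dk(onplane(f,Z([(116,60),(168,498)]),.022)))
E
```

```text
lip [[0.1691, -0.0475], [0.1702, 0.0448]]
plate [[0.1669, -0.042], [0.1667, 0.0397], [0.1659, -0.0435], [0.165, 0.0412]]
mouth [[0.1427, -0.0525], [0.1431, 0.0504]]
outer lip [[0.1783, -0.0518], [0.1789, 0.0519]]
```

```bash
python3 - <<'E'
from h import *
a=cv2.imread('pics/w13.png')
p=cv2.resize(a[125:170,150:180],(600,300)[::-1] if 0 else (400,560),interpolation=cv2.INTER_CUBIC)
q=cv2.resize(a[170:205,225:350],None,fx=3,fy=3,interpolation=cv2.INTER_CUBIC);q=np.clip(q*2.5,0,255).astype('uint8')
c=np.zeros((560,780,3),'uint8');c[:,:400]=np.clip(p*1.4,0,255);c[:105,403:778]=q
b=cv2.imread('pics/s12.png')[190:225,197:222];c[110:560,410:760]=cv2.resize(b,(350,450),interpolation=cv2.INTER_CUBIC)
cv2.imwrite('pics/w13y.png',c)
E
```

```text
(no output)
```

View pics/w13y.png

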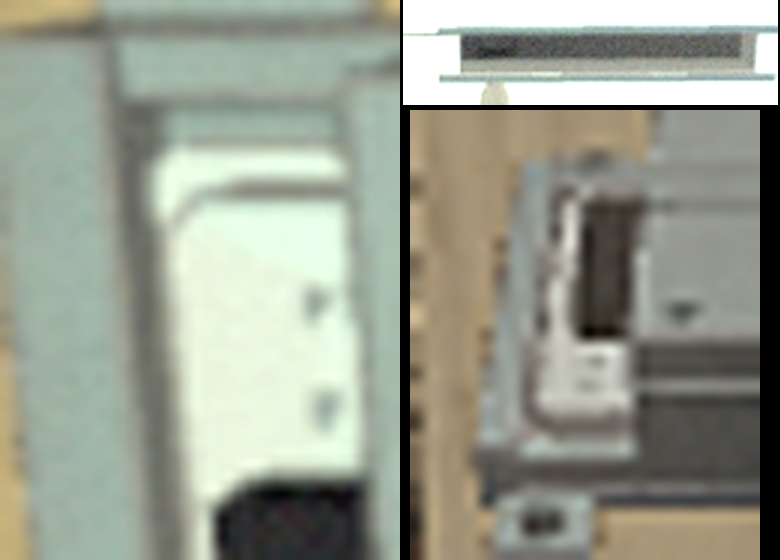

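```bash
python3 - <<'E'
from h import *
Z=lambda p:np.array(p)/[6,4.5]-.4+[130,115]
f='w13.png'
for z in(.010,.012,.015):print(z,'plate',dk(onplane(f,Z([(190,105),(230,450),(195,98),(240,456)]),z)))
a=cv2.imread('pics/w13.png').mean(2);print(a[183:189,240:275].round(0).astype(int))
print(dk(onplane(f,[(247,185),(261,185)],.038)))
E
```

```text
0.01 plate [[0.1705, -0.0407], [0.1704, 0.0441], [0.1695, -0.0423], [0.1686, 0.0457]]
0.012 plate [[0.1699, -0.0409], [0.1698, 0.0434], [0.1689, -0.0425], [0.168, 0.045]]
0.015 plate [[0.169, -0.0412], [0.1688, 0.0423], [0.168, -0.0428], [0.1671, 0.0438]]
[[123 123 124  99  49  34  34  36  34  30  29  33  36  33  36  35  35  30
   34  33  33  33  26  33  34  38  32  35  35  32  31  37  37  38  35]
 [125 125 124 103  46  28  30  31  27  31  32  31  35  37  37  35  29  33
   29  34  35  28  28  34  31  34  34  32  28  34  32  33  34  31  35]
 [125 124 123 102  51  32  34  35  31  32  28  28  30  32  33  34  29  29
   34  31  28  32  25  32  35  33  34  33  33  34  36  35  30  36  35]
 [122 125 119 100  50  36  27  27  34  31  21  20  23  20  22  22  27  24
   18  23  26  21  29  28  32  33  34  35  38  33  32  31  34  35  37]
 [123 125 124 103  52  36  35  32  32  26  25  26  21  19  17  16  17  18
   14  24  23  26  25  32  36  36  34  33  34  36  33  32  36  40  30]
 [125 124 124 106  50  34  32  31  28  29  22  25  15  25  25  23  23  20
   28  19  26  24  27  33  34  34  32  32  34  34  33  39  30  39  32]]
[[0.0811, 0.0028], [0.0672, 0.0029]]
```

The hole's dark square covers columns 250–262, which puts its centre at dock x ≈ 72 mm. The flange edge meets the lip at about 170 mm, so the plate is against the lip. Returning the key.

```bash
python3 - <<'E'
from h import *
print(row((.501,.15,.177),86),row((.5006,.2798,.177),93))
E
```

```text
[ 0.1354  0.016   0.0002  0.0022 -0.0004 -0.0657] [ 2.639e-01 -1.900e-03  2.000e-04  2.200e-03 -3.000e-04 -1.879e-01]
```

>>> jog_arm:
  steps:
    - [1,0.05,0,-0.005,0.002,0,-0.03]
    - [1,0.11,0,-0.005,0.002,0,-0.08]
    - [1,0.17,0,-0.005,0.002,0,-0.14]
    - [1,0.22,-0.001,-0.003,0.002,0,-0.188]
    - [1,0.2639,-0.0019,0,0.0022,0,-0.188]

```text
t: 16.4
tool_pos: [0.5, 0.2817, 0.1761]
orientation: [-2.16, -2.28, 0.002]
force: [0.6, -0.1, -0.1]
opening: 0.0157
```

>>> jog_arm:
  steps:
    - [1,0,0,0,0,0,0]
    - [1,0,0,0,0,0,0]

```text
t: 16.65
tool_pos: [0.4994, 0.2812, 0.1749]
orientation: [-2.159, -2.28, 0.005]
force: [0.4, 0.1, -0.1]
opening: 0.0156
```

```bash
python3 - <<'E'
from h import *
st();print(row((.5006,.2798,.15),93))
E
```

```text
t 16.65 p [0.4994 0.2812 0.1749] psi 93.13 zax [-0.0032 -0.0016 -1.    ] F [ 0.39  0.06 -0.13] M [-0.03 -0.08 -0.  ] op 0.0156 q [ 0.42  0.1   1.63 -0.    1.42  0.37]
[-0.0015  0.0012  0.0249 -0.0033  0.0014  0.0023]
```

>>> jog_arm:
  steps:
    - [1,-0.0015,0.0012,0.005,-0.0033,0.0014,0.002]
    - [1,-0.0015,0.0012,0.015,-0.0033,0.0014,0.002]
    - [1,-0.0015,0.0012,0.02,-0.0033,0.0014,0.002]
    - [1,-0.0015,0.0012,0.02,-0.0033,0.0014,0.002]
    - [1,-0.0015,0.0012,0.02,-0.0033,0.0014,0.002]

```text
t: 17.27
tool_pos: [0.5007, 0.2797, 0.1551]
orientation: [2.162, 2.279, 0.0]
force: [0.1, 0.6, -0.8]
opening: 0.0158
```

```bash
python3 - <<'E'
from h import *
s=st();snap('wrist','w14.png');snap('side','s14.png');snap('scene','c14.png');print(row((.5006,.2798,.15),93))
a=cv2.imread('pics/w14.png')[165:215,225:285];b=cv2.imread('pics/s14.png')[115:175,210:270];c=cv2.imread('pics/c14.png')[255:315,190:250]
cv2.imwrite('pics/w14z.png',np.hstack([np.clip(cv2.resize(a,(320,400),interpolation=cv2.INTER_CUBIC).astype(float)*1.5,0,255).astype('uint8')[:,:260] if 0 else np.clip(cv2.resize(a,(260,217),interpolation=cv2.INTER_CUBIC).astype(float)*1.5,0,255).astype('uint8').repeat(1,0)[:217]]+[cv2.resize(x,(260,217),interpolation=cv2.INTER_CUBIC) for x in (b,c)]))
st()
E
```

```text
t 17.27 p [0.5007 0.2797 0.1551] psi 93.01 zax [ 3.e-04  1.e-04 -1.e+00] F [ 0.08  0.56 -0.82] M [-0.05 -0.07  0.05] op 0.0158 q [0.42 0.11 1.66 0.   1.38 0.37]
[-0.0001 -0.0002  0.0053  0.0006 -0.0003  0.0005]
t 17.43 p [0.5008 0.2799 0.1553] psi 93.03 zax [ 6.e-04  3.e-04 -1.e+00] F [ 0.36 -0.42 -1.19] M [-0.08 -0.09 -0.03] op 0.016 q [0.42 0.11 1.66 0.   1.38 0.37]
```

View pics/w14z.png

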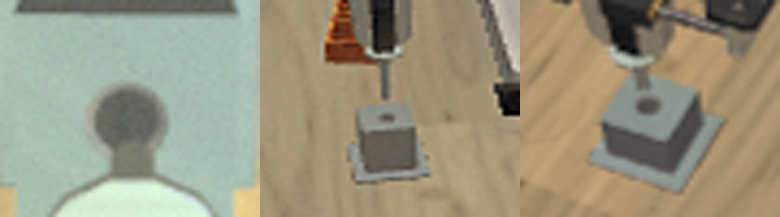

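```bash
python3 - <<'E'
from h import *
a=cv2.imread('pics/w14.png');print(onplane('w14.png',[(225+128/4.333-.4,165+118/4.34-.4)],.056),onplane('w14.png',[(225+134/4.333-.4,165+158/4.34-.4)],.0772))
cv2.imwrite('pics/w14y.png',np.clip(cv2.resize(a[180:215,235:275],None,fx=15,fy=15,interpolation=cv2.INTER_CUBIC).astype(float)*1.8,0,255).astype('uint8'))
b=cv2.imread('pics/s14.png');cv2.imwrite('pics/s14y.png',np.clip(cv2.resize(b[120:170,215:265],None,fx=11,fy=11,interpolation=cv2.INTER_CUBIC).astype(float)*1.2,0,255).astype('uint8'))
E
```

```text
[[0.49966856 0.28118856 0.056     ]] [[0.50092391 0.27977465 0.0772    ]]
```

View pics/w14y.png

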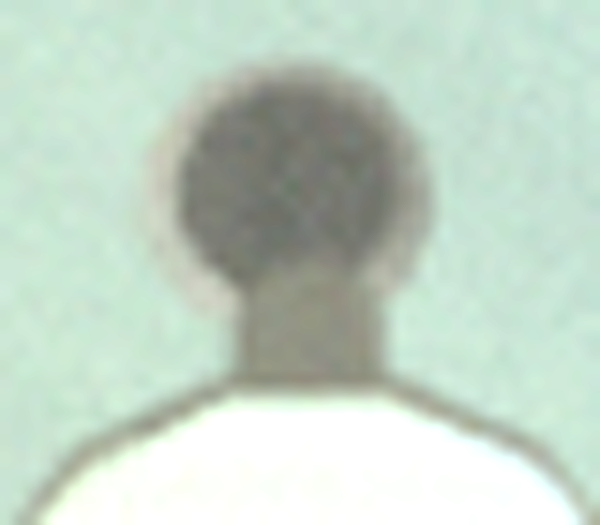

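View pics/s14y.png

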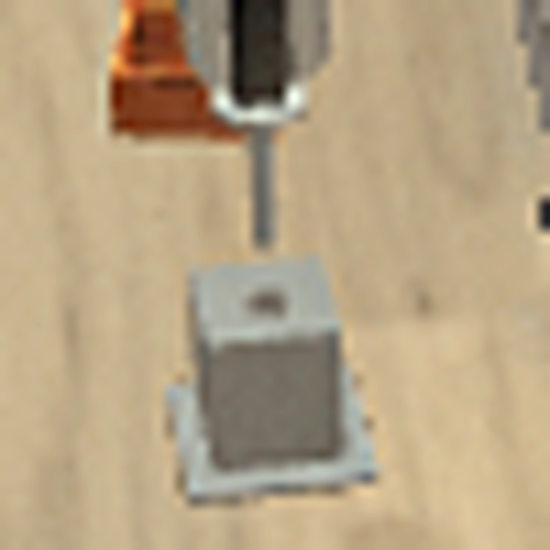

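```bash
python3 - <<'E'
from h import *
W=lambda x,y:[(235+x/15-.47,180+y/15-.47)];S=lambda x,y:[(215+x/11-.45,120+y/11-.45)]
print('mouth',onplane('w14.png',W(290,191),.056),'tip',onplane('w14.png',W(311,335),.0772))
print('side mouth',onplane('s14.png',S(267,301),.056),'tip',onplane('s14.png',S(262,243),.0772))
E
```

```text
mouth [[0.49945185 0.2807526  0.056     ]] tip [[0.50075296 0.27905034 0.0772    ]]
side mouth [[0.50019814 0.27945409 0.056     ]] tip [[0.49964685 0.28146452 0.0772    ]]
```

The rod tip sits over the bore within about 1 mm, taking both views together; the bore allows ±2.5 mm plus a chamfer. Lowering while watching the force.

>>> jog_arm:
  steps:
    - [1,0.0005,-0.0004,0.006,0,0,0]
    - [1,0.0005,-0.0004,0.012,0,0,0]
    - [1,0.0005,-0.0004,0.018,0,0,0]
    - [1,0.0005,-0.0004,0.024,0,0,0]
    - [1,0.0005,-0.0004,0.028,0,0,0]

```text
t: 18.05
tool_pos: [0.5002, 0.2803, 0.1266]
orientation: [2.162, 2.279, -0.0]
force: [0.1, 0.5, -1.0]
opening: 0.0159
```

```bash
python3 - <<'E'
from h import *
s=st();print(row((.5005,.2802,.0855),93))
E
```

```text
t 18.05 p [0.5002 0.2803 0.1266] psi 93.03 zax [ 0. -0. -1.] F [ 0.08  0.53 -1.  ] M [-0.02 -0.08 -0.03] op 0.0159 q [ 0.42  0.13  1.68 -0.    1.33  0.37]
[-0.0001  0.0003  0.0411  0.      0.      0.0005]
```

In the bore (tip z ≈ 49 mm) with no contact force. Continuing down.

>>> jog_arm:
  steps:
    - [1,0,0,0.008,0,0,0]
    - [1,0,0,0.016,0,0,0]
    - [1,0,0,0.024,0,0,0]
    - [1,0,0,0.032,0,0,0]
    - [1,0,0,0.038,0,0,0]

```text
t: 18.68
tool_pos: [0.5, 0.2802, 0.0879]
orientation: [-2.162, -2.279, 0.001]
force: [-0.0, -0.1, -0.6]
opening: 0.0157
```

```bash
python3 - <<'E'
from h import *
s=st()
E
```

```text
t 18.68 p [0.5    0.2802 0.0879] psi 93.02 zax [-4.e-04 -2.e-04 -1.e+00] F [-0.03 -0.08 -0.59] M [-0.05 -0.09  0.05] op 0.0157 q [ 0.42  0.17  1.71 -0.    1.26  0.37]
```

>>> jog_arm:
  steps:
    - [1,0,0,0.002,0,0,0]
    - [1,0,0,0.004,0,0,0]
    - [1,0,0,0.005,0,0,0]
    - [1,0,0,0.0055,0,0,0]

```text
t: 19.18
tool_pos: [0.5002, 0.2803, 0.0826]
orientation: [-2.162, -2.279, 0.0]
force: [-0.3, -0.7, -0.7]
opening: 0.0157
```

```bash
python3 - <<'E'
from h import *
s=st()
E
```

```text
t 19.18 p [0.5002 0.2803 0.0826] psi 93.02 zax [-0. -0. -1.] F [-0.31 -0.72 -0.69] M [-0.03 -0.09 -0.01] op 0.0157 q [ 0.42  0.18  1.72 -0.    1.25  0.37]
```

>>> jog_arm:
  steps:
    - [1,0,0,0.001,0,0,0]
    - [1,0,0,0.0015,0,0,0]
    - [1,0,0,0.0015,0,0,0]

```text
t: 19.55
tool_pos: [0.5003, 0.2804, 0.0818]
orientation: [2.162, 2.279, 0.001]
force: [-2.8, -1.0, 6.1]
opening: 0.0155
```

```bash
python3 - <<'E'
from h import *
s=st();snap('side','s15.png');snap('wrist','w15.png')
b=cv2.imread('pics/s15.png');a=cv2.imread('pics/w15.png')
cv2.imwrite('pics/s15y.png',np.hstack([cv2.resize(b[115:170,210:265],(390,390),interpolation=cv2.INTER_CUBIC),cv2.resize(a[170:250,215:295],(390,390),interpolation=cv2.INTER_CUBIC)]))
E
```

```text
t 19.55 p [0.5003 0.2804 0.0818] psi 93.03 zax [ 4.e-04  2.e-04 -1.e+00] F [-2.83 -1.    6.07] M [-0.24  0.36  0.04] op 0.0155 q [ 0.42  0.18  1.72 -0.    1.24  0.37]
```

View pics/s15y.png

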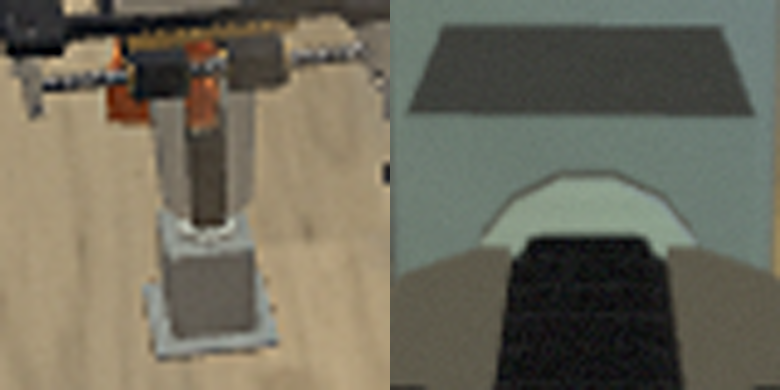

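Both views show the collar seated on the stand, with contact at 6 N and TCP z 81.8 mm, the same as at pick-up. Releasing.

>>> jog_arm:
  steps:
    - [0.8,0,0,0,0,0,0]
    - [0.5,0,0,0,0,0,0]
    - [0.5,0,0,0,0,0,0]
    - [0.4,0,0,0,0,0,0]
    - [0.4,0,0,0,0,0,0]

```text
t: 20.27
tool_pos: [0.5003, 0.2803, 0.0817]
orientation: [2.162, 2.279, 0.0]
force: [0.1, -0.1, 0.0]
opening: 0.0532
```

>>> jog_arm:
  steps:
    - [0.3,0,0,0,0,0,0]
    - [0.3,0,0,0,0,0,0]

```text
t: 20.52
tool_pos: [0.5003, 0.2803, 0.0817]
orientation: [2.162, 2.279, 0.0]
force: [-0.2, -0.0, -0.1]
opening: 0.0647
```

>>> jog_arm:
  steps:
    - [0.3,0,0,-0.02,0,0,0]
    - [0.3,0,0,-0.05,0,0,0]
    - [0.3,0,0,-0.09,0,0,0]
    - [0.3,0,0,-0.12,0,0,0]
    - [0.3,0,0,-0.12,0,0,0]

```text
t: 21.15
tool_pos: [0.5024, 0.2813, 0.2068]
orientation: [2.16, 2.277, 0.012]
force: [0.1, 0.8, -0.0]
opening: 0.0647
```

>>> jog_arm:
  steps:
    - [0.3,-0.05,0,-0.03,0,0,0]
    - [0.3,-0.1,0,-0.04,0,0,0]
    - [0.3,-0.1,0,-0.04,0,0,0]
    - [0.3,-0.1,0,-0.04,0,0,0]

```text
t: 21.65
tool_pos: [0.507, 0.1814, 0.2458]
orientation: [2.161, 2.277, 0.011]
force: [-0.6, 0.9, -0.5]
opening: 0.0649
```

```bash
python3 - <<'E'
from h import *
st();snap('side','s16.png');snap('wrist','w16.png');snap('scene','c16.png')
a=cv2.imread('pics/c16.png');b=cv2.imread('pics/s16.png')
cv2.imwrite('pics/c16z.png',np.hstack([cv2.resize(a[110:310,150:330],(390,433)),cv2.resize(b[110:310,190:370],(390,433))]))
E
```

```text
t 21.65 p [0.507  0.1814 0.2458] psi 92.98 zax [ 0.0062  0.0035 -1.    ] F [-0.64  0.95 -0.52] M [-0.02 -0.11  0.01] op 0.0649 q [ 0.25 -0.05  1.65  0.    1.54  0.2 ]
```

View pics/c16z.png

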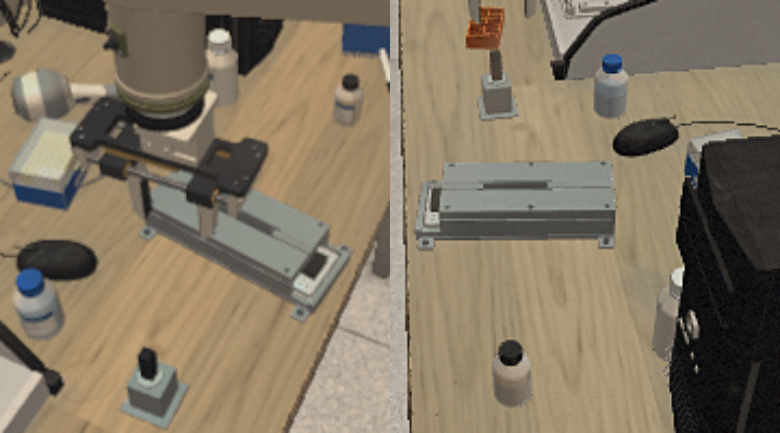

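View pics/w16.png

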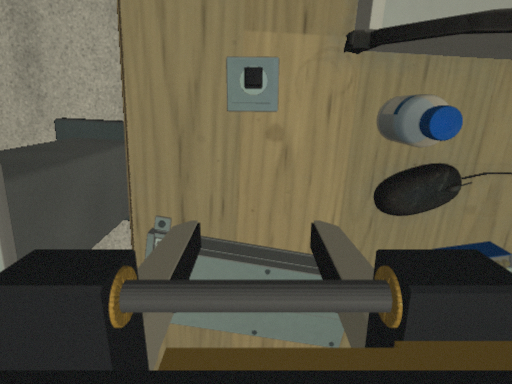

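The key stands upright in the stand at wrist (253,80), the plate is at the lip, and all three bottles are standing where they were. The gripper is clear of everything. Handing in.

```bash
python3 - <<'E'
from plant import robot
print(robot.close_job())
E
```

```text
the job is handed in; nothing more can be done
None
```

I took the key out of its stand and found the drive hole at dock x ≈ 20 mm; the tip went about 9 mm in without resistance. I then dragged the slide until the plate stopped against the front lip, and put the key back. The job was handed in at about 22 s of the 64 s allowed.

**Plate against the lip:**
- The pull rose from about 6 N of slide friction to 18 N, with almost no further travel.
- In the wrist picture, the hole's centre was then at dock x ≈ 72 mm.
- The plate's leading end came out at dock x ≈ 170 mm if the visible edge is its lower flange. Taking that edge at the full plate height gives about 167 mm, a gap of roughly 3 mm. I trusted the flange reading because the force and the hole position agree with it.

**Key in its stand:** the collar seated at the height it was picked up from (81.8 mm against 81.9 mm). Just before lowering, the wrist and side views put the tip 1–2 mm to opposite sides of the bore along y. I split the difference, and the key went in without touching.

**At the end:** the last pictures show the key upright in its stand and all three bottles standing where they were. The gripper was clear of everything.

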